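Clear down the mason's carving bench

ROBOT

A 7-joint arm with a two-finger parallel gripper is mounted at the origin on the work surface. World frame = base frame: x ahead of the robot, y to its left, z up, the work surface at z = 0. Lengths are in m, angles in rad, forces in N, time in s.
With the tool pointing down it reaches from about 0.35 to 0.9 m from the base axis. Payload 8.1 kg.
Tool frame: the origin (TCP) lies midway between the tips of the shut fingers; the grasp point (between the pads) lies 19 mm behind it; z points along the fingers, y is the line along which they close (so a half turn about z gives the same grasp; the last joint's range is limited). The gripper opens to 92 mm and grips with 3 to 60 N. Pads are 19 mm wide; open, the fingers measure 130 mm over their backs; the gripper's body (75 mm by 190 mm) begins 47 mm behind the grasp point.
Start: joints at [-1.359, 0.434, 0.025, 1.573, -0.012, 1.134, -0.075], TCP at [0.194, 0.594, 0.227] pointing down, gripper open.
Joint ranges: [-2.62, 2.62], [-0.44, 2.09], [-1.27, 1.32], [0.08, 2.57], [-1.32, 4.46], [0.12, 2], [-2.74, 2.74]. Speed limits (rad/s): [2.22, 2.22, 3.01, 3.01, 3.14, 3.14, 3.14].

INTERFACE

Orientations are given as a rotation vector (axis times angle).
In Python, from cell import arm gives the robot as it stands.
- The arm moves only by the tool move_arm, never from a script. Its argument "motion" is a list of rows, each an object of numbers: "tx", "ty", "tz": the shift along the tool's x, y, z normalised to -1 to 1, where 1 is 1000 mm; "twist": the turn about the tool's z normalised to -1 to 1, where 1 is pi/2 rad. In form: [{"tx": .., "ty": .., "tz": .., "twist": ..}, ...]. A call has 1 to 12 rows; each row shifts and turns the commanded pose from where the row before left it, along the tool's axes as they then stand; what a row does not reach is not made up. A row lasts 1/10 s, in which the tool goes at most 50 mm and 8.59 degrees, less where a joint would pass 70% of its speed; a pose out of reach is approached as far as the arm can. A call with a number of a shift or a turn outside -1 to 1 is refused whole. A call with a gripper value outside its range is refused whole. "gripper" is the gripper's target within -1 to 1 (shut at 1, half-way at 0, fully open at -1), set as the call begins (left out, the last holds). The fingers move at their own pace and stop on an object; "squeeze" is the grip in N (left out, the last holds). Time passes only in rows, so rows that do not move let the fingers close. It gives the time, the measured TCP pose, the force, the opening and the grip force at its end, in the units of the state.
- arm.observe(): the state, without advancing time (a new reading comes with each control period).
- arm.get_image(name): name is "scene" or "top"; returns the picture (420x560x3 uint8, red, green, blue); there is no depth.
- arm.calibration(name): a dict with "K" (3x3 intrinsics, pixels), "k1" (the pictures are not rectified: a ray, as slopes to the right and down, at radius r is drawn at 1 + k1 r^2 times it, then the intrinsics apply), "T" (4x4, takes a point from camera to world coordinates). Camera axes: x right, y down, z forward; pixel columns grow to the right and rows downward; lengths in m; the calibration is good to about 2 mm. A picture is of the moment at which its call begins. calibration takes no time and is no camera call.
- arm.sign_off(): hands the job in; it is judged then, once.
Trained networks look in the newest picture that a camera, given by its name, has taken for a name from the list of things; names that differ only in an ending like _2 or _b are one class to them, and where a whole thing is asked for, a point or a joint stands for the part that bears it (a point fixed in the world has none). Each returns a list of dicts, best first, with "conf" (0 to 1); they miss things now and then, are a little off and sometimes report something else, mostly with a low value. They report only what shows in the picture. A call takes as long as a camera call. They do not tell look-alikes from the thing itself.
- arm.look_for(camera, query): "point" ([column, row] as shares, 0 to 1, of the picture: columns of its width, rows of its height, amid what is visible of it).
- arm.regions_of(camera, query): "region" (420x560 bool, what is visible of it) and "point" ([column, row] as shares, 0 to 1, of the picture: columns of its width, rows of its height, amid what is visible of it).
- arm.place_of(camera, query): "point" ([column, row] as shares, 0 to 1, of the picture: columns of its width, rows of its height: a listed point, or the origin of a listed thing).
The state is a dict: "clock": time; "joints": joint angles; "dq": joint speeds; "joint_efforts": joint torques, N m; "position": TCP position; "ee_rot": TCP orientation; "force": force on the tool from outside, world axes, zero at the start; "ft_torque": the same for the moment, N m; "width": opening from 0.0 (shut) to 1.0 (fully open); "gripper_force": force on a finger pad.
Only numpy, scipy, OpenCV 4.12 (cv2) and the standard library are available. Lean on these libraries where they do the work, as an engineer would, in place of code of your own. Each camera call takes 0.05 s, during which the arm holds its last target. There are 200 camera calls.

TASK

Clear down the carving bench. Lay every claw tool lengthwise in the tool tray, each bedded in its own pair of notches with no end overhanging the tray, and then slide the loaded tray fully home into the slotted till. Push every limestone offcut off the feed ledge through the sprung dust flap into the waste box, so that the flap swings shut behind it, and leave the mallet, the dividers and the rubbing block where they are.

Things in the scene. Friction and masses are not known exactly. Their poses are not given: they have to be found in the camera images.
- port (a point): Middle of the sill of the feed port in the green waste box (fixed, clear cover), at ledge height, 120 mm above the bench. x points level into the box, y left, z up. Port 134 mm wide, 72 mm high; lintel's front face at x = 3 mm, box top at z = 80 mm. Behind the sill a steep chute falls away: a part whose centre is pushed past x = 3 mm tips and drops in. Inside 240 mm deep, 160 mm wide.
- ledge (a point): Middle of the top of the waste box's flat steel feed ledge, closed in below down to the bench (160 mm wide outside; the box behind 170 mm), at x = -56 mm in the port's frame (same axes). The ledge runs from x = -59 to +59 mm here, ending at the sill, and is 152 mm wide between two 14 mm high side fences.
- flap (a joint): Top-hung black rubber dust flap with a yellow lower edge, 130 mm wide, 70 mm high, hanging about 12 mm behind the sill point. 0 = shut, grows to 1.35 rad as it swings inward, the only way it opens; a light spring (about 0.3 N at its lower edge at first, 1 N wide open) swings it shut.
- till_mouth (a point): Middle of the mouth, at bench level, of the tool till: a dark wooden slotted holder, clear cover, fixed, 59 mm high. x points into the slot, y left, z up. Slot 164 mm wide with grooves for the tray's flanges (4 mm play each side and in height), steel guides flaring 25 mm out at the mouth, 200 mm deep to a back stop. A tray fully home is flush with the mouth, its middle at x = 100 mm.
- tray_mid (a point): Middle of the underside of the loose wooden tool tray (0.45 kg), which slides on the bench. x runs from its handle end to the end that enters the till first, y left, z up. 200 mm long, 156 mm wide over its side flanges, walls 18 mm high. Two cross rests at x = +/-40 mm, each with three 22 mm wide notches at y = -42, 0, +42 mm; notch bottoms at z = 16 mm, teeth between to 24 mm.
- tray_handle (a point): Centre of the tray's handle: a wooden bar along the tray's y, 100 mm long, 14 mm thick (x), 18 mm high, at x = -150 mm, z = 40 mm in the tray's frame; 43 mm clear space to the tray's end wall. Axes as the tray's.
- claw0_mid (a point): Middle of a steel claw tool lying flat (absent in some starts): 170 mm long along its x, with a blued octagonal shank 14 mm across and, in the last 30 mm at +x, a bright toothed head 22 mm wide (y) and 7 mm thick. The point is half-way along and on the shank's axis, 7 mm above what it lies on. 0.16 kg or so.
- claw1_mid (a point): Middle of a steel claw tool lying flat (absent in some starts): 170 mm long along its x, with a blued octagonal shank 14 mm across and, in the last 30 mm at +x, a bright toothed head 22 mm wide (y) and 7 mm thick. The point is half-way along and on the shank's axis, 7 mm above what it lies on. 0.16 kg or so.
- claw2_mid (a point): Middle of a steel claw tool lying flat (absent in some starts): 170 mm long along its x, with a blued octagonal shank 14 mm across and, in the last 30 mm at +x, a bright toothed head 22 mm wide (y) and 7 mm thick. The point is half-way along and on the shank's axis, 7 mm above what it lies on. 0.16 kg or so.
- offcut0_mid (a point): Centre of a pale limestone offcut (absent in some starts), a rough block 58 mm (its x) by 42 mm (y) by 38 mm (z, up at the start). About 0.22 kg.
- offcut1_mid (a point): Centre of a pale limestone offcut (absent in some starts), a rough block 54 mm (its x) by 46 mm (y) by 40 mm (z, up at the start). About 0.22 kg.
- offcut2_mid (a point): Centre of a pale limestone offcut (absent in some starts), a rough block 60 mm (its x) by 40 mm (y) by 42 mm (z, up at the start). About 0.22 kg.
- mallet_mid (a point): Round beech mallet standing on its head, handle up, 100 mm across and 215 mm high; the point is 55 mm up on its axis. To be left alone.
- rubblock_mid (a point): Centre of the grey carborundum rubbing block, 100 x 50 x 28 mm. To be left alone.
- dividers_mid (a point): Bronze dividers lying flat, 165 mm long along x, 70 mm wide, 10 mm high. To be left alone.
Things that resemble listed ones, but are neither listed nor needed, are in the scene too. What is shaped like the part that bears offcut0_mid but turquoise is not meant.

How it is judged:
On the way, in this order (a step that is already met when the one before it is completed fails the run):
1. every claw tool lies bedded in the notches of the tray while the tray is still out of the till (x of claw0_mid in the frame of tray_mid between -0.017 and 0.017 m and y of claw0_mid in the frame of tray_mid between -0.055 and 0.055 m and z of claw0_mid in the frame of tray_mid between 0.018 and 0.0275 m and angle between the x axis of each of claw0_mid, claw1_mid, claw2_mid and the x axis of tray_mid, either way round below 0.12 rad and x of claw1_mid in the frame of tray_mid between -0.017 and 0.017 m and y of claw1_mid in the frame of tray_mid between -0.055 and 0.055 m and z of claw1_mid in the frame of tray_mid between 0.018 and 0.0275 m and x of claw2_mid in the frame of tray_mid between -0.017 and 0.017 m and y of claw2_mid in the frame of tray_mid between -0.055 and 0.055 m and z of claw2_mid in the frame of tray_mid between 0.018 and 0.0275 m and x of tray_mid in the frame of till_mouth below 0.05 m), for 0.2 s.
2. the loaded tray is fully home in the till (x of tray_mid in the frame of till_mouth above 0.091 m and angle between the x axis of tray_mid and the x axis of till_mouth, either way round below 0.08 rad and angle between tray_mid's own z axis and vertical below 0.05 rad and x of claw0_mid in the frame of tray_mid between -0.017 and 0.017 m and y of claw0_mid in the frame of tray_mid between -0.055 and 0.055 m and z of claw0_mid in the frame of tray_mid between 0.018 and 0.0275 m and angle between the x axis of each of claw0_mid, claw1_mid, claw2_mid and the x axis of tray_mid, either way round below 0.12 rad and x of claw1_mid in the frame of tray_mid between -0.017 and 0.017 m and y of claw1_mid in the frame of tray_mid between -0.055 and 0.055 m and z of claw1_mid in the frame of tray_mid between 0.018 and 0.0275 m and x of claw2_mid in the frame of tray_mid between -0.017 and 0.017 m and y of claw2_mid in the frame of tray_mid between -0.055 and 0.055 m and z of claw2_mid in the frame of tray_mid between 0.018 and 0.0275 m), for 0.2 s.
At the end, for the whole second after the job is handed in: Every offcut rests inside the waste box, centre 12 mm or more below the ledge; flap shut (under 0.1 rad); every claw tool rests in tray notches, within 17 mm of the tray's middle lengthwise, parallel within 0.12 rad, not riding on teeth; tray flat, home within 9 mm of the stop (all of step 2 and x of offcut0_mid in the frame of port between 0.015 and 0.25 m and y of offcut0_mid in the frame of port between -0.08 and 0.08 m and z of each of offcut0_mid, offcut1_mid, offcut2_mid in the frame of port below -0.012 m and x of offcut1_mid in the frame of port between 0.015 and 0.25 m and y of offcut1_mid in the frame of port between -0.08 and 0.08 m and x of offcut2_mid in the frame of port between 0.015 and 0.25 m and y of offcut2_mid in the frame of port between -0.08 and 0.08 m and value of joint flap below 0.1 rad and linear speed of each of offcut0, offcut1, offcut2, claw0, claw1, claw2 below 0.02 m/s); the robot touches nothing.
It fails at once if the mallet is moved more than 30 mm (distance of mallet_mid from where it was at the start of the episode above 0.03 m).
It fails at once if the rubbing block is moved more than 30 mm (distance of rubblock_mid from where it was at the start of the episode above 0.03 m).
It fails at once if the dividers is moved more than 30 mm (distance of dividers_mid from where it was at the start of the episode above 0.03 m).
Of claw0, claw1, claw2 only 2 to 3 are there at a start; the rules pass over those that are not, and their reading is None.
Of offcut0, offcut1, offcut2 only 2 to 3 are there at a start; the rules pass over those that are not, and their reading is None.
At some moment in a run one of offcut0, offcut1, offcut2, claw0, claw1, claw2 may be knocked a few centimetres aside while the robot is not near it.
Once in a run the grip may slacken for a moment while it holds something.
It also fails if it takes over 210 s, if anything falls off the work surface, if the arm or the gripper's body presses on something with over 40 N, if the wrist force passes 120 N, or if a joint passes its speed limit or range.

## Working session

There is one attempt and no reset: what is moved stays moved. The work goes in short steps, Python scripts to look and compute and a tool call to move; the robot and the scene stay as the last step left them, time stands still between calls to the robot, and variables do not carry over. Pictures are saved under pics/ and viewed, at most 14 in all, crops included, and the job is handed in when it is done.

Besides the shell and the picture viewer there is one more tool, called as name([rows], argument=value, ...), one row to a line, values as JSON. move_arm: Moves the arm, as the interface text tells. Scaled input: -1 to 1 covers 1000 mm each way for a shift and pi/2 rad each way for a turn. Its arguments: {"type":"object","properties":{"motion":{"type":"array","items":{"type":"object","properties":{"tx":{"type":"number"},"ty":{"type":"number"},"tz":{"type":"number"},"twist":{"type":"number"}}}},"gripper":{"type":"number"},"squeeze":{"type":"number"}},"required":["motion"]}

```bash
mkdir -p pics; ls
cat > h.py <<'E'
import numpy as np, cv2
from cell import arm
def save(cam,fn,crop=None,scale=1):
    im=arm.get_image(cam)[:,:,::-1].copy()
    if crop: 
        a,b,c,d=crop; im=im[b:d,a:c]
    if scale!=1: im=cv2.resize(im,None,fx=scale,fy=scale,interpolation=cv2.INTER_CUBIC)
    cv2.imwrite('pics/'+fn,im)
def ray(cam,uv):
    c=arm.calibration(cam);K=np.array(c['K']);T=np.array(c['T'])
    d=np.linalg.solve(K,[uv[0],uv[1],1.]);d=d[:2]
    s=d.copy()
    for _ in range(30): s=d/(1+c['k1']*(s@s))
    return T[:3,3],T[:3,:3]@np.array([s[0],s[1],1])
def w(cam,uv,z):
    o,d=ray(cam,uv);return o+d*(z-o[2])/d[2]
def tri(uv1,uv2):
    o1,d1=ray('scene',uv1);o2,d2=ray('top',uv2)
    A=np.stack([d1,-d2],1);t=np.linalg.lstsq(A,o2-o1,rcond=None)[0]
    return (o1+d1*t[0]+o2+d2*t[1])/2
def proj(cam,p):
    c=arm.calibration(cam);K=np.array(c['K']);T=np.array(c['T'])
    q=T[:3,:3].T@(np.array(p)-T[:3,3]);s=q[:2]/q[2];s=s*(1+c['k1']*(s@s))
    return K[:2,:2]@s+K[:2,2]
def px(p): return np.array(p)*[560,420]
E
python3 - <<'E'
from h import *
save('scene','s0.png');save('top','t0.png')
for n in ['port','ledge','till_mouth','tray_mid','tray_handle','claw0_mid','offcut0_mid','offcut1_mid','mallet_mid','rubblock_mid','dividers_mid']:
    for c in ['scene','top']:
        r=arm.place_of(c,n)
        print(n,c,[(px(i['point']).round(0).tolist(),round(i['conf'],2)) for i in r[:6]])
print(arm.calibration('top')['T'],arm.calibration('scene')['T'],arm.observe()['clock'])
E
```

```text
pics
port scene [([389.0, 290.0], 0.57)]
port top [([186.0, 199.0], 0.76), ([261.0, 186.0], 0.17)]
ledge scene [([390.0, 269.0], 0.7)]
ledge top [([190.0, 218.0], 0.68)]
till_mouth scene []
till_mouth top []
tray_mid scene [([234.0, 218.0], 0.69)]
tray_mid top [([335.0, 213.0], 0.6), ([212.0, 268.0], 0.25)]
tray_handle scene [([275.0, 180.0], 0.97)]
tray_handle top [([328.0, 256.0], 0.87)]
claw0_mid scene [([286.0, 285.0], 0.92), ([395.0, 272.0], 0.33)]
claw0_mid top [([260.0, 187.0], 0.54)]
offcut0_mid scene [([422.0, 224.0], 0.91), ([351.0, 230.0], 0.83), ([378.0, 208.0], 0.83), ([302.0, 177.0], 0.75), ([444.0, 249.0], 0.59)]
offcut0_mid top [([236.0, 286.0], 0.81), ([243.0, 254.0], 0.69), ([305.0, 282.0], 0.66), ([190.0, 297.0], 0.6), ([169.0, 277.0], 0.51), ([213.0, 268.0], 0.25)]
offcut1_mid scene [([314.0, 217.0], 0.79), ([352.0, 229.0], 0.42)]
offcut1_mid top [([274.0, 254.0], 0.57)]
mallet_mid scene [([142.0, 194.0], 0.63)]
mallet_mid top [([411.0, 184.0], 0.9), ([182.0, 202.0], 0.24)]
rubblock_mid scene [([281.0, 329.0], 0.82), ([273.0, 181.0], 0.26)]
rubblock_mid top [([256.0, 154.0], 0.93)]
dividers_mid scene [([233.0, 299.0], 0.56)]
dividers_mid top [([295.0, 153.0], 0.76)]
[[ 0.00622356 -0.99470228  0.10260913  0.42145693]
 [-0.99946468 -0.00289171  0.0325881  -0.07025582]
 [-0.03211874 -0.10275702 -0.9941878   1.2827172 ]
 [ 0.          0.          0.          1.        ]] [[-0.53407609  0.72873318 -0.42861483  1.13466035]
 [ 0.84537245  0.46655408 -0.2601398   0.29740869]
 [ 0.01039949 -0.50127362 -0.86522633  1.32783588]
 [ 0.          0.          0.          1.        ]] 1.2
```

```bash
python3 -c "
import cv2
a=cv2.imread('pics/t0.png')[110:320,130:450];cv2.imwrite('pics/t0c.png',cv2.resize(a,None,fx=2.5,fy=2.5,interpolation=2))
a=cv2.imread('pics/s0.png')[140:370,100:480];cv2.imwrite('pics/s0c.png',cv2.resize(a,None,fx=2.1,fy=2.1,interpolation=2))"
```

```text
(no output)
```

View pics/t0c.png

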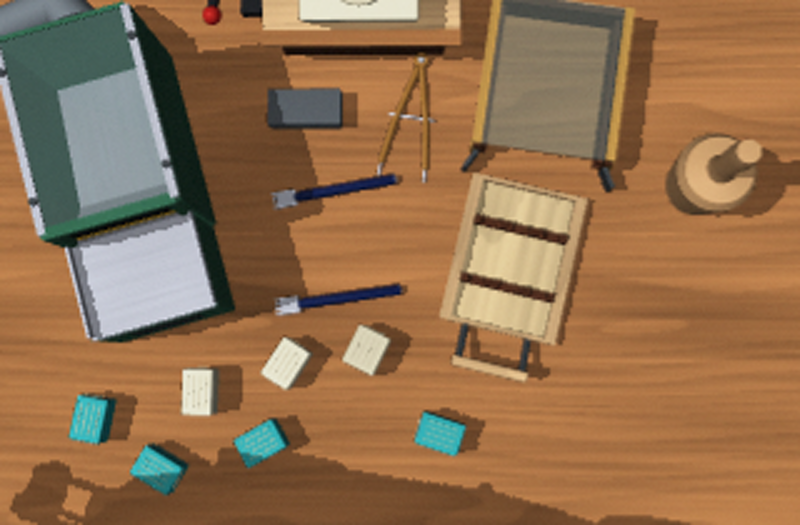

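View pics/s0c.png

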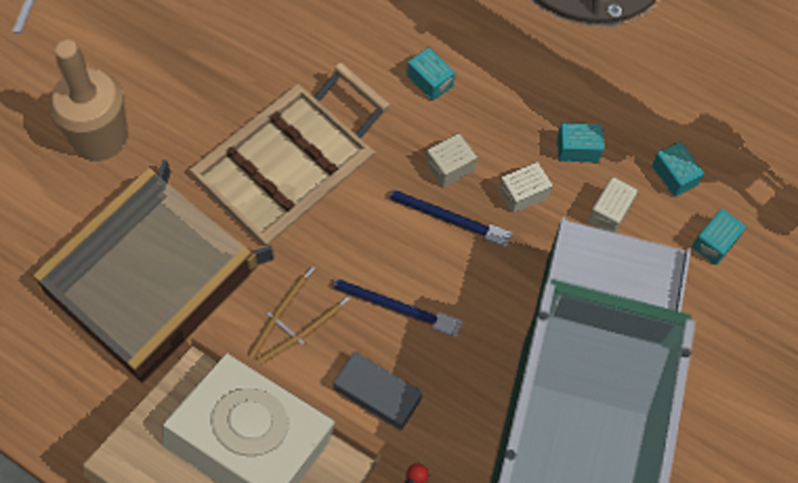

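The top crop shows two claws with shanks around full px (265,186) and (266,229), and three pale offcuts at (209,267), (244,255) and (277,250). There are four turquoise look-alikes, which are not meant. The tray is at (336,213), the till above it, the waste box at left and the mallet at (417,180).

Run:
```python
from h import *
np.set_printoptions(precision=4,suppress=True)
c=lambda x,y:(130+x/2.5-.3,110+y/2.5-.3)
def P(n,x,y,z): print(n,w('top',c(x,y),z))
for n,x,y,z in [('trayFL',475,176,.018),('FR',592,198,.018),('BR',560,343,.018),('BL',440,318,.018),('rest1L',478,219,.024),('rest1R',567,239,.024),('rest2L',462,277,.024),('rest2R',553,297,.024),('hL',454,360,.049),('hR',526,376,.049),
 ('tillL',475,147,.059),('tillR',612,162,.059),('tillBL',492,0,.059),('tillBR',634,10,.059),('gl',465,168,.03),('gr',608,188,.03),
 ('ledgeFL',97,338,.12),('ledgeFR',217,308,.12),('ledgeBL',72,245,.134),('boxFL',42,240,.2),('boxFR',190,208,.2),('boxBL',0,50,.2),('boxBR',125,5,.2)]: P(n,x,y,z)
im=arm.get_image('top');hsv=cv2.cvtColor(im,cv2.COLOR_RGB2HSV)
def comps(m,mn,z,box):
    x0,y0,x1,y1=box;mm=np.zeros_like(m);mm[y0:y1,x0:x1]=m[y0:y1,x0:x1]
    n,l,s,ce=cv2.connectedComponentsWithStats(mm.astype(np.uint8))
    for i in range(1,n):
        if s[i,4]<mn: continue
        v,u=np.nonzero(l==i);q=np.array([w('top',(a,b),z)[:2] for a,b in zip(u,v)]).astype(np.float32)
        r=cv2.minAreaRect(q);print(s[i],ce[i].round(1),'mean',q.mean(0),'rect',np.array(r[0]),np.array(r[1]),round(r[2],1))
print('claw');comps((hsv[...,0]>105)&(hsv[...,0]<135)&(hsv[...,1]>120),30,.01,(225,165,310,240))
print('off');comps((hsv[...,1]<60)&(hsv[...,2]>150),60,.04,(190,232,300,300))
for n in ['claw0_mid','offcut0_mid']:
  for cam in ['top','scene']:
    print(n,cam,[(px(i['point']).round(1),round(i['conf'],2)) for i in arm.place_of(cam,n)])
```

```text
trayFL [ 0.6721 -0.1422  0.018 ]
FR [ 0.6423 -0.2976  0.018 ]
BR [ 0.4495 -0.2529  0.018 ]
BL [ 0.4816 -0.0955  0.018 ]
rest1L [ 0.613  -0.1457  0.024 ]
rest1R [ 0.5864 -0.2629  0.024 ]
rest2L [ 0.5356 -0.1243  0.024 ]
rest2R [ 0.5096 -0.2436  0.024 ]
hL [ 0.4263 -0.1129  0.049 ]
hR [ 0.4065 -0.2047  0.049 ]
tillL [ 0.7023 -0.14    0.059 ]
tillR [ 0.6823 -0.3166  0.059 ]
tillBL [ 0.9    -0.1629  0.059 ]
tillBR [ 0.885  -0.3486  0.059 ]
gl [ 0.6806 -0.1283  0.03  ]
gr [ 0.6536 -0.3166  0.03  ]
ledgeFL [0.4503 0.3266 0.12  ]
ledgeFR [0.4877 0.1796 0.12  ]
ledgeBL [0.5634 0.3571 0.134 ]
boxFL [0.5609 0.3677 0.2   ]
boxFR [0.5986 0.1967 0.2   ]
boxBL [0.787  0.4276 0.2   ]
boxBR [0.8413 0.2806 0.2   ]
claw
[248 181  40   9 118] [267.7 184.9] mean [0.6573 0.0329] rect [0.6573 0.0335] [0.0108 0.1342] 10.2
[250 225  40   8 130] [268.9 228.4] mean [0.5098 0.0272] rect [0.5101 0.0254] [0.0113 0.1325] 8.0
off
[190 232  25   8 104] [198.4 234.1] mean [0.4881 0.2562] rect [0.4835 0.2447] [0.023  0.0792] 0.2
[267 240  19  20 213] [276.  249.4] mean [0.4396 0.0011] rect [0.4399 0.0009] [0.0422 0.0506] 63.9
[235 245  19  21 214] [243.6 254.9] mean [0.4211 0.1064] rect [0.421  0.1061] [0.0399 0.0563] 56.9
[203 258  12  18 209] [208.3 266.3] mean [0.3836 0.2208] rect [0.3831 0.2202] [0.0554 0.036 ] 1.5
claw0_mid top [(array([262.2, 185.6]), 0.78), (array([295.4, 152.3]), 0.73)]
claw0_mid scene [(array([286.5, 284.8]), 0.92), (array([394.5, 271.8]), 0.33)]
offcut0_mid top [(array([243.7, 254.4]), 0.66), (array([334.5, 212.9]), 0.66), (array([193.9, 295.3]), 0.59), (array([236.1, 287.4]), 0.57), (array([166.4, 276.3]), 0.54), (array([303.6, 284.2]), 0.47)]
offcut0_mid scene [(array([421.6, 224.4]), 0.91), (array([350.7, 229.8]), 0.83), (array([378.1, 207.6]), 0.83), (array([302.3, 177.3]), 0.75), (array([444.5, 248.5]), 0.59)]
```

```bash
cat >> h.py <<'E'
from scipy.spatial.transform import Rotation as R
def yawof(s): 
    m=R.from_rotvec(s['ee_rot']).as_matrix(); return np.degrees(np.arctan2(m[1,1],m[0,1])) # dir of tool y
def plan(*wps):
    """way-points (x,y,z,[yaw of tool y deg]); prints per-row tool shift and row count (shift first, then twist)"""
    s=arm.observe();p=np.array(s['position']);M=R.from_rotvec(s['ee_rot']).as_matrix()
    print('at',p.round(4),'yaw',round(yawof(s),2),'q7',round(s['joints'][6],2),'t',round(s['clock'],1),'w',round(s['width'],3),'gf',round(s['gripper_force'],1),'F',np.round(s['force'],1))
    for q in wps:
        d=M.T@(np.array(q[:3])-p);n=max(1,int(np.ceil(np.linalg.norm(d)/.046)))
        print(' shift',d.round(4),'rows',n,'each',(d/n).round(4));p=np.array(q[:3])
        if len(q)>3:
            y=np.degrees(np.arctan2(M[1,1],M[0,1]));t=(q[3]-y+90)%180-90  # world ccw
            for tt in (t,t-180*np.sign(t)):
                k=int(np.ceil(abs(tt)/8.3));print(' twist tool',round(-tt/90,4),'rows',k,'each',round(-tt/90/max(k,1),4),'q7 shift?')
            M=R.from_euler('z',t,degrees=True).as_matrix()@M
E
python3 - <<'E'
from h import *
s=arm.observe();print(R.from_rotvec(s['ee_rot']).as_matrix().round(3),s['joints'])
plan((.508,.040,.10,8),(.508,.04,.003))
for n in (262.2,185.6),: print(w('top',n,.007))
E
```

```text
[[-0.951  0.31   0.   ]
 [ 0.31   0.951  0.   ]
 [-0.     0.    -1.   ]] [-1.35861157  0.43450909  0.02498781  1.57317742 -0.01159545  1.13400438
 -0.0751075 ]
at [0.1935 0.5943 0.2267] yaw 71.96 q7 -0.08 t 1.4 w 0.999 gf 0.0 F [ 0.9 -0.  -1. ]
 shift [-0.4707 -0.4297  0.1267] rows 15 each [-0.0314 -0.0286  0.0084]
 twist tool 0.7107 rows 8 each 0.0888 q7 shift?
 twist tool -1.2893 rows 14 each -0.0921 q7 shift?
 shift [ 0.    -0.     0.097] rows 3 each [ 0.     -0.      0.0323]
[0.65541837 0.05188648 0.007     ]
```

move_arm([
  {"tx": -0.0314,"ty": -0.0286},
  {"tx": -0.0314,"ty": -0.0286},
  {"tx": -0.0314,"ty": -0.0286},
  {"tx": -0.0314,"ty": -0.0286},
  {"tx": -0.0314,"ty": -0.0286},
  {"tx": -0.0314,"ty": -0.0286},
  {"tx": -0.0314,"ty": -0.0286},
  {"tx": -0.0314,"ty": -0.0286},
  {"tx": -0.0314,"ty": -0.0286},
  {"tx": -0.0314,"ty": -0.0286},
  {"tx": -0.0314,"ty": -0.0286},
  {"tx": -0.0314,"ty": -0.0286},
], gripper=-0.3)

```text
invalid input
```

move_arm([
  {"tx": -0.0314,"ty": -0.0286},
  {"tx": -0.0314,"ty": -0.0286},
  {"tx": -0.0314,"ty": -0.0286},
  {"twist": 0.0888},
  {"twist": 0.0888},
  {"twist": 0.0888},
  {"twist": 0.0888},
  {"twist": 0.0888},
  {"twist": 0.0888},
  {"twist": 0.0888},
  {"twist": 0.0888},
])

```text
invalid input
```

Run:
```python
from h import *
plan((.508,.040,.003,8))
save('top','t1.png',(210,130,370,290),3)
```

```text
at [0.1935 0.5943 0.2267] yaw 71.96 q7 -0.08 t 1.4 w 0.999 gf 0.0 F [ 0.9 -0.  -1. ]
 shift [-0.4707 -0.4297  0.2237] rows 15 each [-0.0314 -0.0286  0.0149]
 twist tool 0.7107 rows 8 each 0.0888 q7 shift?
 twist tool -1.2893 rows 14 each -0.0921 q7 shift?
```

View pics/t1.png

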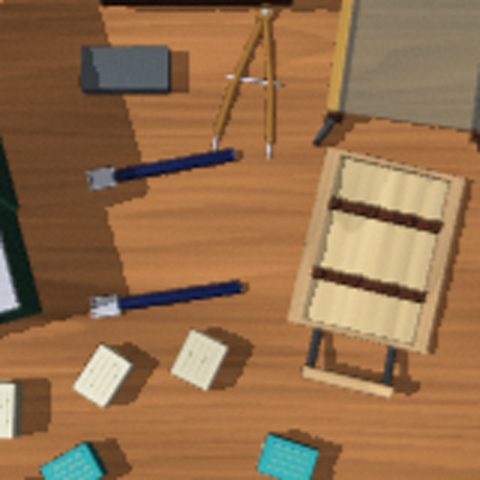

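Same scene, as no move was made: the call was refused, probably because a row has to give all four numbers. Claw A is at (160,168) and claw B at (170,297) in the crop.

move_arm([
  {"tx": -0.0314,"ty": -0.0286,"tz": 0,"twist": 0},
  {"tx": -0.0314,"ty": -0.0286,"tz": 0,"twist": 0},
  {"tx": -0.0314,"ty": -0.0286,"tz": 0,"twist": 0},
  {"tx": -0.0314,"ty": -0.0286,"tz": 0,"twist": 0},
  {"tx": -0.0314,"ty": -0.0286,"tz": 0,"twist": 0},
  {"tx": -0.0314,"ty": -0.0286,"tz": 0,"twist": 0},
  {"tx": -0.0314,"ty": -0.0286,"tz": 0,"twist": 0},
  {"tx": -0.0314,"ty": -0.0286,"tz": 0,"twist": 0},
  {"tx": -0.0314,"ty": -0.0286,"tz": 0,"twist": 0},
  {"tx": -0.0314,"ty": -0.0286,"tz": 0,"twist": 0},
  {"tx": -0.0314,"ty": -0.0286,"tz": 0,"twist": 0},
  {"tx": -0.0314,"ty": -0.0286,"tz": 0,"twist": 0},
], gripper=-0.3)

```text
clock: 2.7
position: [0.4462, 0.1497, 0.2271]
ee_rot: [0.492, 3.102, 0.001]
force: [0.1, 0.9, 0.2]
width: 0.648
gripper_force: 0.0
```

move_arm([
  {"tx": -0.0314,"ty": -0.0286,"tz": 0,"twist": 0},
  {"tx": -0.0314,"ty": -0.0286,"tz": 0,"twist": 0},
  {"tx": -0.0314,"ty": -0.0286,"tz": 0,"twist": 0},
  {"tx": 0,"ty": 0,"tz": 0.03,"twist": 0.0888},
  {"tx": 0,"ty": 0,"tz": 0.03,"twist": 0.0888},
  {"tx": 0,"ty": 0,"tz": 0.03,"twist": 0.0888},
  {"tx": 0,"ty": 0,"tz": 0.03,"twist": 0.0888},
  {"tx": 0,"ty": 0,"tz": 0,"twist": 0.0888},
  {"tx": 0,"ty": 0,"tz": 0,"twist": 0.0888},
  {"tx": 0,"ty": 0,"tz": 0,"twist": 0.0888},
  {"tx": 0,"ty": 0,"tz": 0,"twist": 0.0888},
  {"tx": 0,"ty": 0,"tz": 0,"twist": 0},
])

```text
clock: 3.9
position: [0.5087, 0.0407, 0.1067]
ee_rot: [2.063, 2.369, -0.0]
force: [0.1, -0.4, 0.2]
width: 0.65
gripper_force: 0.0
```

Run:
```python
from h import *
plan((.508,.040,.003,8))
```

```text
at [0.5087 0.0407 0.1067] yaw 7.92 q7 0.3 t 3.9 w 0.65 gf 0.0 F [ 0.1 -0.4  0.2]
 shift [-0.0006 -0.0008  0.1037] rows 3 each [-0.0002 -0.0003  0.0346]
 twist tool -0.0009 rows 1 each -0.0009 q7 shift?
 twist tool 1.9991 rows 22 each 0.0909 q7 shift?
```

move_arm([
  {"tx": 0,"ty": -0.001,"tz": 0.035,"twist": 0},
  {"tx": 0,"ty": 0,"tz": 0.035,"twist": 0},
  {"tx": 0,"ty": 0,"tz": 0.02,"twist": 0},
  {"tx": 0,"ty": 0,"tz": 0.014,"twist": 0},
  {"tx": 0,"ty": 0,"tz": 0,"twist": 0},
])

```text
clock: 4.4
position: [0.5069, 0.0403, 0.0015]
ee_rot: [-2.055, -2.375, 0.002]
force: [-0.5, -0.1, 0.2]
width: 0.648
gripper_force: 0.0
```

move_arm([
  {"tx": 0,"ty": 0,"tz": 0,"twist": 0},
  {"tx": 0,"ty": 0,"tz": 0,"twist": 0},
  {"tx": 0,"ty": 0,"tz": 0,"twist": 0},
  {"tx": 0,"ty": 0,"tz": 0,"twist": 0},
  {"tx": 0,"ty": 0,"tz": 0,"twist": 0},
  {"tx": 0,"ty": 0,"tz": 0,"twist": 0},
  {"tx": 0,"ty": 0,"tz": 0,"twist": 0},
  {"tx": 0,"ty": 0,"tz": 0,"twist": 0},
], gripper=1, squeeze=40)

```text
clock: 5.2
position: [0.5077, 0.0405, 0.0029]
ee_rot: [2.06, 2.371, 0.0]
force: [-0.7, 0.7, 2.4]
width: 0.146
gripper_force: 40.0
```

move_arm([
  {"tx": 0,"ty": 0,"tz": -0.02,"twist": 0},
  {"tx": 0,"ty": 0,"tz": -0.03,"twist": 0},
  {"tx": 0,"ty": 0,"tz": -0.03,"twist": 0},
  {"tx": 0,"ty": 0,"tz": -0.02,"twist": 0},
  {"tx": 0,"ty": 0,"tz": 0,"twist": 0},
  {"tx": 0,"ty": 0,"tz": 0,"twist": 0},
])

```text
clock: 5.8
position: [0.5073, 0.0406, 0.1025]
ee_rot: [-2.06, -2.372, -0.001]
force: [-0.4, 0.1, -2.1]
width: 0.152
gripper_force: 40.0
```

Run:
```python
from h import *
# tray pose estimate
t=np.radians(-13.2);c=np.array([.561,-.196]);ex=np.array([np.cos(t),np.sin(t)]);ey=np.array([-ex[1],ex[0]])
a=c-.042*ey;b=c+.042*ey;print(a,b)
plan((*a,.1,76.8),(*a,.019))
save('top','t2.png',(210,130,370,290),3);save('scene','s2.png',(150,130,380,330),3)
```

```text
[ 0.55140926 -0.23689031] [ 0.57059074 -0.15510969]
at [0.5073 0.0406 0.1025] yaw 8.04 q7 0.31 t 5.8 w 0.152 gf 40.0 F [-0.4  0.1 -2.1]
 shift [-0.281   0.0048  0.0024] rows 7 each [-0.0401  0.0007  0.0003]
 twist tool -0.7639 rows 9 each -0.0849 q7 shift?
 twist tool 1.2361 rows 14 each 0.0883 q7 shift?
 shift [-0.    -0.     0.081] rows 2 each [-0.     -0.      0.0405]
```

View pics/s2.png

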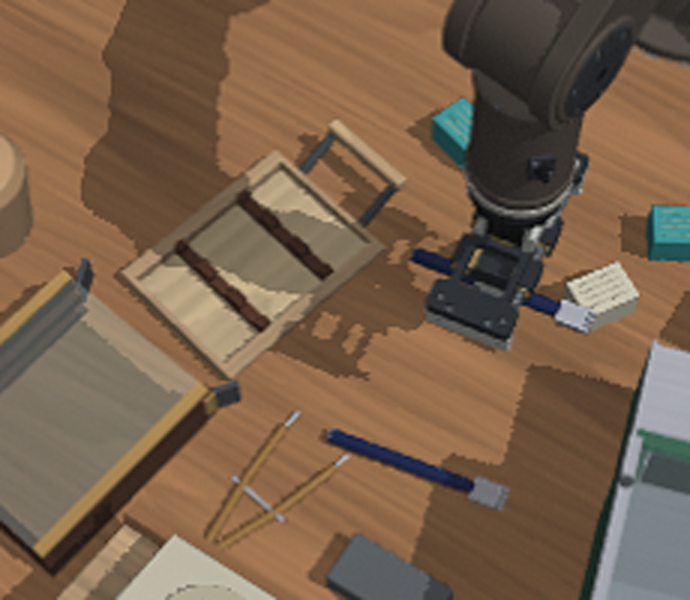

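Claw B is held near its middle, at scene crop (490,280). The tray is clear, with rests from (180,245) to (265,325) and from (243,198) to (330,272).

Run:
```python
from h import *
f=lambda x,y:(150+x/3-.3,130+y/3-.3)
for a in [(180,245),(265,325),(243,198),(330,272)]: print('rest',w('scene',f(*a),.024).round(4))
for a in [(122,272),(275,155),(385,243),(230,375)]: print('wall',w('scene',f(*a),.018).round(4))
g=lambda x,y:(210+x/3-.3,130+y/3-.3)
for a in [(330,205),(440,226),(314,273),(424,296)]: print('restT',w('top',g(*a),.024).round(4))
for a in [(332,150),(467,180),(430,350),(290,322)]: print('wallT',w('top',g(*a),.018).round(4))
# claw in hand in the scene: ends
for a in [(415,255),(592,318)]: print('claw end',w('scene',f(*a),.107).round(4))
```

```text
rest [ 0.5876 -0.2562  0.024 ]
rest [ 0.6147 -0.1394  0.024 ]
rest [ 0.5117 -0.2356  0.024 ]
rest [ 0.5351 -0.1194  0.024 ]
wall [ 0.6391 -0.288   0.018 ]
wall [ 0.4505 -0.24    0.018 ]
wall [ 0.4772 -0.0944  0.018 ]
wall [ 0.6722 -0.1394  0.018 ]
restT [ 0.6105 -0.1417  0.024 ]
restT [ 0.5873 -0.2624  0.024 ]
restT [ 0.5349 -0.1239  0.024 ]
restT [ 0.51  -0.244  0.024]
wallT [ 0.6735 -0.1444  0.018 ]
wallT [ 0.6396 -0.2938  0.018 ]
wallT [ 0.4513 -0.2507  0.018 ]
wallT [ 0.4811 -0.0977  0.018 ]
claw end [ 0.518  -0.0387  0.107 ]
claw end [0.4886 0.125  0.107 ]
```

Run:
```python
from h import *
plan((.5514,-.2329,.1,76.8),(.5514,-.2329,.045))
```

```text
at [0.5067 0.0404 0.1017] yaw 8.03 q7 0.31 t 5.9 w 0.148 gf 40.0 F [-0.7  0.9 -2.1]
 shift [-0.2769  0.0061  0.0017] rows 7 each [-0.0396  0.0009  0.0002]
 twist tool -0.7641 rows 9 each -0.0849 q7 shift?
 twist tool 1.2359 rows 14 each 0.0883 q7 shift?
 shift [0.     0.0001 0.055 ] rows 2 each [0.     0.0001 0.0275]
```

move_arm([
  {"tx": -0.0395,"ty": 0.0008,"tz": 0,"twist": 0},
  {"tx": -0.0395,"ty": 0.0008,"tz": 0,"twist": 0},
  {"tx": -0.0395,"ty": 0.0008,"tz": 0,"twist": 0},
  {"tx": -0.0395,"ty": 0.0008,"tz": 0,"twist": 0},
  {"tx": -0.0395,"ty": 0.0008,"tz": 0,"twist": 0},
  {"tx": -0.0395,"ty": 0.0008,"tz": 0,"twist": 0},
  {"tx": -0.0395,"ty": 0.0008,"tz": 0,"twist": 0},
  {"tx": 0,"ty": 0,"tz": 0,"twist": -0.085},
  {"tx": 0,"ty": 0,"tz": 0,"twist": -0.085},
  {"tx": 0,"ty": 0,"tz": 0,"twist": -0.085},
  {"tx": 0,"ty": 0,"tz": 0,"twist": -0.085},
  {"tx": 0,"ty": 0,"tz": 0,"twist": -0.085},
])

```text
clock: 7.1
position: [0.5507, -0.2324, 0.101]
ee_rot: [-1.161, -2.916, 0.0]
force: [0.1, 0.2, -2.3]
width: 0.145
gripper_force: 40.0
```

move_arm([
  {"tx": 0,"ty": 0,"tz": 0,"twist": -0.085},
  {"tx": 0,"ty": 0,"tz": 0,"twist": -0.085},
  {"tx": 0,"ty": 0,"tz": 0,"twist": -0.085},
  {"tx": 0,"ty": 0,"tz": 0,"twist": -0.085},
  {"tx": 0,"ty": 0,"tz": 0.03,"twist": 0},
  {"tx": 0,"ty": 0,"tz": 0.027,"twist": 0},
  {"tx": 0,"ty": 0,"tz": 0,"twist": 0},
  {"tx": 0,"ty": 0,"tz": 0,"twist": 0},
])

```text
clock: 7.9
position: [0.5508, -0.2325, 0.0449]
ee_rot: [-0.359, -3.118, -0.001]
force: [1.4, -0.5, -1.1]
width: 0.147
gripper_force: 40.0
```

Run:
```python
from h import *
plan((.5514,-.2329,.045,76.8))
save('top','t3.png');save('scene','s3.png')
a=cv2.imread('pics/t3.png')[165:265,285:385];b=cv2.imread('pics/s3.png')[155:265,180:290]
z=lambda i:cv2.resize(i,(400,400),interpolation=2)
cv2.imwrite('pics/c3.png',np.hstack([z(a),z(b)]))
```

```text
at [ 0.5508 -0.2325  0.0449] yaw 76.85 q7 1.81 t 7.9 w 0.147 gf 40.0 F [ 1.4 -0.5 -1.1]
 shift [-0.0007 -0.0002 -0.0001] rows 1 each [-0.0007 -0.0002 -0.0001]
 twist tool 0.0006 rows 1 each 0.0006 q7 shift?
 twist tool -1.9994 rows 22 each -0.0909 q7 shift?
```

View pics/c3.png

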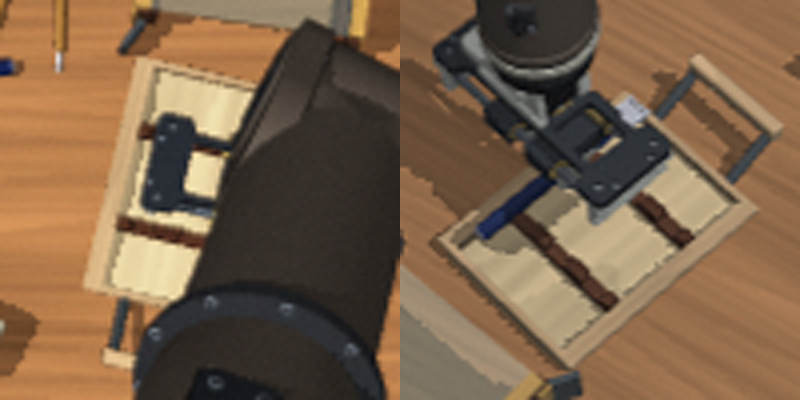

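Run:
```python
from h import *
im=cv2.imread('pics/s3.png');hsv=cv2.cvtColor(im,cv2.COLOR_BGR2HSV)
m=(hsv[...,0]>105)&(hsv[...,0]<135)&(hsv[...,1]>120)
m[:200]=0;m[225:]=0;m[:,:198]=0;m[:,226:]=0
v,u=np.nonzero(m);print(len(u))
q=np.array([w('scene',(a,b),.051)[:2] for a,b in zip(u,v)])
vx=cv2.fitLine(q.astype(np.float32),cv2.DIST_L2,0,.01,.01).ravel();print(vx,np.degrees(np.arctan2(vx[1],vx[0])))
t=np.radians(-13.2);ex=np.array([np.cos(t),np.sin(t)]);ey=np.array([-ex[1],ex[0]])
p=np.array([.5508,-.2325]);d=q.mean(0)-p;print('rel TCP along,lat',d@ex,d@ey,'max along',((q-p)@ex).max())
# rests by colour, both cams, start pictures
for cam,fn,box in [('scene','pics/s0.png',(195,190,300,260)),('top','pics/t0.png',(305,180,370,240))]:
    h=cv2.cvtColor(cv2.imread(fn),cv2.COLOR_BGR2HSV);x0,y0,x1,y1=box
    mm=np.zeros(h.shape[:2],np.uint8);mm[y0:y1,x0:x1]=(h[y0:y1,x0:x1,2]<95)&(h[y0:y1,x0:x1,0]<15)
    n,l,s,c=cv2.connectedComponentsWithStats(mm)
    for i in range(1,n):
        if s[i,4]<40: continue
        v,u=np.nonzero(l==i);k=np.array([w(cam,(a,b),.021)[:2] for a,b in zip(u,v)])
        f=(k-[.561,-.192]);print(cam,s[i],'along',(f@ex).mean().round(4),'lat range',(f@ey).min().round(4),(f@ey).max().round(4),'mean',k.mean(0).round(4))
```

```text
88
[ 0.97299105 -0.2308428   0.59646076 -0.24141248] -13.346695
rel TCP along,lat 0.04648955188936778 0.0017496813198697317 max along 0.07923744821470764
scene [229 193  32  30 184] along -0.0388 lat range -0.0615 0.064 mean [ 0.5236 -0.1815]
scene [208 210  32  31 187] along 0.0412 lat range -0.0628 0.0648 mean [ 0.6018 -0.1986]
top [320 196  37  12 127] along 0.0399 lat range -0.0624 0.06 mean [ 0.5997 -0.2014]
top [314 219  38  12 123] along -0.0395 lat range -0.0623 0.0612 mean [ 0.5224 -0.1838]
```

move_arm([
  {"tx": 0,"ty": -0.001,"tz": 0.01,"twist": 0},
  {"tx": 0,"ty": 0,"tz": 0.008,"twist": 0},
  {"tx": 0,"ty": 0,"tz": 0.005,"twist": 0},
  {"tx": 0,"ty": 0,"tz": 0.002,"twist": 0},
  {"tx": 0,"ty": 0,"tz": 0,"twist": 0},
])

```text
clock: 8.5
position: [0.5512, -0.2335, 0.0203]
ee_rot: [-0.359, -3.12, -0.0]
force: [-0.6, 0.2, -1.7]
width: 0.146
gripper_force: 40.0
```

move_arm([
  {"tx": 0,"ty": 0,"tz": 0,"twist": 0},
  {"tx": 0,"ty": 0,"tz": 0,"twist": 0},
  {"tx": 0,"ty": 0,"tz": 0,"twist": 0},
  {"tx": 0,"ty": 0,"tz": -0.01,"twist": 0},
  {"tx": 0,"ty": 0,"tz": -0.03,"twist": 0},
  {"tx": 0,"ty": 0,"tz": -0.04,"twist": 0},
], gripper=0.5)

```text
clock: 9.1
position: [0.5503, -0.2332, 0.1009]
ee_rot: [-0.359, -3.118, -0.001]
force: [1.4, -0.5, -0.1]
width: 0.252
gripper_force: 0.0
```

Run:
```python
from h import *
plan((.6546,.048,.1,10.2),(.6546,.048,.003))
```

```text
at [ 0.5503 -0.2332  0.1009] yaw 76.87 q7 1.79 t 9.1 w 0.252 gf 0.0 F [ 1.4 -0.5 -0.1]
 shift [-0.0378  0.2975  0.0008] rows 7 each [-0.0054  0.0425  0.0001]
 twist tool 0.7408 rows 9 each 0.0823 q7 shift?
 twist tool -1.2592 rows 14 each -0.0899 q7 shift?
 shift [-0.0003 -0.      0.097 ] rows 3 each [-0.0001 -0.      0.0323]
```

move_arm([
  {"tx": -0.0054,"ty": 0.0425,"tz": 0,"twist": 0},
  {"tx": -0.0054,"ty": 0.0425,"tz": 0,"twist": 0},
  {"tx": -0.0054,"ty": 0.0425,"tz": 0,"twist": 0},
  {"tx": -0.0054,"ty": 0.0425,"tz": 0,"twist": 0},
  {"tx": -0.0054,"ty": 0.0425,"tz": 0,"twist": 0},
  {"tx": -0.0054,"ty": 0.0425,"tz": 0,"twist": 0},
  {"tx": -0.0054,"ty": 0.0425,"tz": 0,"twist": 0},
  {"tx": 0,"ty": 0,"tz": 0,"twist": 0.0823},
  {"tx": 0,"ty": 0,"tz": 0,"twist": 0.0823},
  {"tx": 0,"ty": 0,"tz": 0,"twist": 0.0823},
  {"tx": 0,"ty": 0,"tz": 0,"twist": 0.0823},
  {"tx": 0,"ty": 0,"tz": 0,"twist": 0.0823},
], gripper=0)

```text
clock: 10.3
position: [0.656, 0.0477, 0.1017]
ee_rot: [1.339, 2.841, 0.001]
force: [-0.0, 0.2, -0.2]
width: 0.501
gripper_force: 0.0
```

move_arm([
  {"tx": 0,"ty": 0,"tz": 0,"twist": 0.0823},
  {"tx": 0,"ty": 0,"tz": 0,"twist": 0.0823},
  {"tx": 0,"ty": 0,"tz": 0,"twist": 0.0823},
  {"tx": 0,"ty": 0,"tz": 0,"twist": 0.0823},
  {"tx": 0,"ty": 0,"tz": 0.03,"twist": 0},
  {"tx": 0,"ty": 0,"tz": 0,"twist": 0},
  {"tx": 0,"ty": 0,"tz": 0,"twist": 0},
])

```text
clock: 11.0
position: [0.6555, 0.0476, 0.0712]
ee_rot: [-2.014, -2.41, 0.001]
force: [0.3, -0.4, 0.9]
width: 0.501
gripper_force: 0.0
```

Run:
```python
from h import *
plan((.6546,.048,.003,10.2))
save('top','t4.png');save('scene','s4.png')
a=cv2.imread('pics/t4.png')[150:270,230:370];b=cv2.imread('pics/s4.png')[155:305,180:320]
cv2.imwrite('pics/c4.png',np.hstack([cv2.resize(a,(395,400),interpolation=2),cv2.resize(b,(400,400),interpolation=2)]))
```

```text
at [0.6555 0.0476 0.0712] yaw 10.24 q7 0.38 t 11.0 w 0.501 gf 0.0 F [ 0.3 -0.4  0.9]
 shift [ 0.0005 -0.0007  0.0682] rows 2 each [ 0.0003 -0.0004  0.0341]
 twist tool 0.0005 rows 1 each 0.0005 q7 shift?
 twist tool -1.9995 rows 22 each -0.0909 q7 shift?
```

View pics/c4.png

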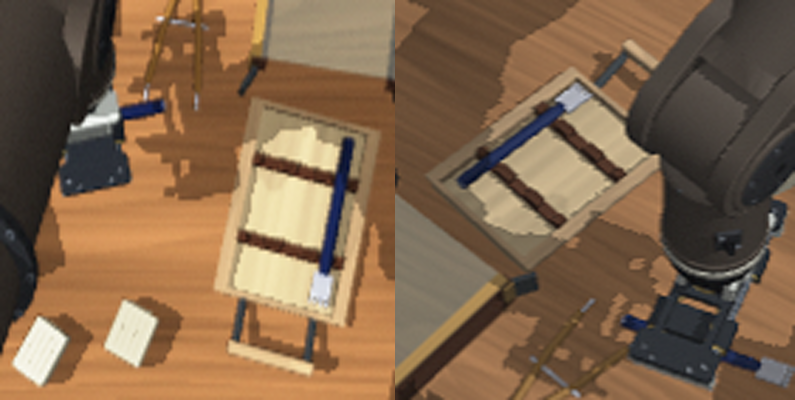

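Claw B lies in the right-hand notch pair, with its head at the handle end (left crop, shank from (347,140) to (325,270)). The gripper stands over claw A, so I grasp that next.

move_arm([
  {"tx": 0,"ty": -0.001,"tz": 0.034,"twist": 0},
  {"tx": 0,"ty": 0,"tz": 0.022,"twist": 0},
  {"tx": 0,"ty": 0,"tz": 0.012,"twist": 0},
  {"tx": 0,"ty": 0,"tz": 0,"twist": 0},
])

```text
clock: 11.5
position: [0.6543, 0.0473, 0.0021]
ee_rot: [-2.014, -2.409, 0.002]
force: [-0.8, 0.9, 0.2]
width: 0.5
gripper_force: 0.0
```

move_arm([
  {"tx": 0,"ty": 0,"tz": 0,"twist": 0},
  {"tx": 0,"ty": 0,"tz": 0,"twist": 0},
  {"tx": 0,"ty": 0,"tz": 0,"twist": 0},
  {"tx": 0,"ty": 0,"tz": 0,"twist": 0},
  {"tx": 0,"ty": 0,"tz": 0,"twist": 0},
  {"tx": 0,"ty": 0,"tz": 0,"twist": 0},
  {"tx": 0,"ty": 0,"tz": -0.02,"twist": 0},
  {"tx": 0,"ty": 0,"tz": -0.03,"twist": 0},
  {"tx": 0,"ty": 0,"tz": -0.03,"twist": 0},
  {"tx": 0,"ty": 0,"tz": -0.02,"twist": 0},
  {"tx": 0,"ty": 0,"tz": 0,"twist": 0},
], gripper=1)

```text
clock: 12.6
position: [0.6565, 0.0472, 0.1055]
ee_rot: [2.013, 2.408, 0.005]
force: [0.8, -0.1, -1.6]
width: 0.148
gripper_force: 40.0
```

Run:
```python
from h import *
# target: tray centre .561+.0007 along, lat -.0007 ; y=+42
t=np.radians(-13.2);ex=np.array([np.cos(t),np.sin(t)]);ey=np.array([-ex[1],ex[0]])
p=np.array([.561,-.192])+.0007*ex+(.042-.0007)*ey;print(p)
plan((*p,.1,76.8),(*p,.045))
```

```text
[ 0.5711124  -0.15195104]
at [0.6565 0.0472 0.1055] yaw 10.2 q7 0.36 t 12.6 w 0.148 gf 40.0 F [ 0.8 -0.1 -1.6]
 shift [-0.1809 -0.1193  0.005 ] rows 5 each [-0.0362 -0.0239  0.001 ]
 twist tool -0.74 rows 9 each -0.0822 q7 shift?
 twist tool 1.26 rows 14 each 0.09 q7 shift?
 shift [ 0.     -0.0002  0.055 ] rows 2 each [ 0.     -0.0001  0.0275]
```

move_arm([
  {"tx": -0.036,"ty": -0.0237,"tz": 0,"twist": 0},
  {"tx": -0.036,"ty": -0.0237,"tz": 0,"twist": 0},
  {"tx": -0.036,"ty": -0.0237,"tz": 0,"twist": 0},
  {"tx": -0.036,"ty": -0.0237,"tz": 0,"twist": 0},
  {"tx": -0.036,"ty": -0.0237,"tz": 0,"twist": 0},
  {"tx": 0,"ty": 0,"tz": 0,"twist": -0.0822},
  {"tx": 0,"ty": 0,"tz": 0,"twist": -0.0822},
  {"tx": 0,"ty": 0,"tz": 0,"twist": -0.0822},
  {"tx": 0,"ty": 0,"tz": 0,"twist": -0.0822},
  {"tx": 0,"ty": 0,"tz": 0,"twist": -0.0822},
  {"tx": 0,"ty": 0,"tz": 0,"twist": -0.0822},
  {"tx": 0,"ty": 0,"tz": 0,"twist": -0.0822},
])

```text
clock: 13.8
position: [0.5692, -0.1504, 0.1013]
ee_rot: [-0.751, -3.048, -0.0]
force: [0.2, -0.5, -2.1]
width: 0.148
gripper_force: 40.0
```

move_arm([
  {"tx": 0,"ty": 0,"tz": 0,"twist": -0.0822},
  {"tx": 0,"ty": 0,"tz": 0,"twist": -0.0822},
  {"tx": 0,"ty": 0,"tz": 0.03,"twist": 0},
  {"tx": 0,"ty": 0,"tz": 0.025,"twist": 0},
  {"tx": 0,"ty": 0,"tz": 0,"twist": 0},
  {"tx": 0,"ty": 0,"tz": 0,"twist": 0},
])

```text
clock: 14.4
position: [0.5693, -0.1507, 0.047]
ee_rot: [-0.361, -3.118, -0.0]
force: [0.1, -0.1, -2.0]
width: 0.145
gripper_force: 40.0
```

Run:
```python
from h import *
plan((.5711,-.152,.021,76.8))
cv2.imwrite('pics/s5.png',arm.get_image('scene')[:,:,::-1]);s=arm.observe();p=np.array(s['position'][:2])
hsv=cv2.cvtColor(cv2.imread('pics/s5.png'),cv2.COLOR_BGR2HSV)
m=((hsv[...,0]>105)&(hsv[...,0]<135)&(hsv[...,1]>120)).astype(np.uint8)
t=np.radians(-13.2);ex=np.array([np.cos(t),np.sin(t)]);ey=np.array([-ex[1],ex[0]])
n,l,st,c=cv2.connectedComponentsWithStats(m)
for i in range(1,n):
    if st[i,4]<25: continue
    v,u=np.nonzero(l==i);q=np.array([w('scene',(a,b),.049)[:2] for a,b in zip(u,v)])
    vx=cv2.fitLine(q.astype(np.float32),cv2.DIST_L2,0,.01,.01).ravel();d=q-p
    print(st[i],'ang',np.degrees(np.arctan(vx[1]/vx[0])).round(1),'lat',(d@ey).mean().round(4),'along',(d@ex).min().round(3),(d@ex).max().round(3))
```

```text
at [ 0.5693 -0.1507  0.047 ] yaw 76.78 q7 1.66 t 14.4 w 0.145 gf 40.0 F [ 0.1 -0.1 -2. ]
 shift [-0.0021 -0.0009  0.026 ] rows 1 each [-0.0021 -0.0009  0.026 ]
 twist tool -0.0002 rows 1 each -0.0002 q7 shift?
 twist tool 1.9998 rows 22 each 0.0909 q7 shift?
[202 205  23  19 100] ang -13.2 lat -0.071 along 0.008 0.087
[223 222  19  17  90] ang -13.0 lat 0.0004 along 0.011 0.076
```

move_arm([
  {"tx": -0.006,"ty": -0.001,"tz": 0.01,"twist": 0},
  {"tx": 0,"ty": 0,"tz": 0.008,"twist": 0},
  {"tx": 0,"ty": 0,"tz": 0.006,"twist": 0},
  {"tx": 0,"ty": 0,"tz": 0.003,"twist": 0},
  {"tx": 0,"ty": 0,"tz": 0,"twist": 0},
])

```text
clock: 14.95
position: [0.5753, -0.153, 0.0201]
ee_rot: [-0.361, -3.12, -0.0]
force: [0.3, 0.1, -1.5]
width: 0.148
gripper_force: 40.0
```

move_arm([
  {"tx": 0,"ty": 0,"tz": 0,"twist": 0},
  {"tx": 0,"ty": 0,"tz": 0,"twist": 0},
  {"tx": 0,"ty": 0,"tz": 0,"twist": 0},
  {"tx": 0,"ty": 0,"tz": -0.01,"twist": 0},
  {"tx": 0,"ty": 0,"tz": -0.03,"twist": 0},
  {"tx": 0,"ty": 0,"tz": -0.04,"twist": 0},
  {"tx": 0.045,"ty": 0,"tz": -0.01,"twist": 0},
  {"tx": 0.045,"ty": 0,"tz": 0,"twist": 0},
  {"tx": 0.045,"ty": 0,"tz": 0,"twist": 0},
  {"tx": 0,"ty": -0.04,"tz": 0,"twist": 0},
], gripper=0.5)

```text
clock: 15.95
position: [0.4293, -0.155, 0.1105]
ee_rot: [-0.349, -3.116, -0.007]
force: [1.3, -1.2, 0.3]
width: 0.249
gripper_force: 0.0
```

Run:
```python
from h import *
plan((.415,-.158,.10,-13.2+0),(.415,-.158,.022))
save('top','t6.png');save('scene','s6.png')
a=cv2.imread('pics/t6.png')[100:270,290:400];b=cv2.imread('pics/s6.png')[155:305,110:280]
cv2.imwrite('pics/c6.png',np.hstack([cv2.resize(a,(340,525),interpolation=2),cv2.resize(b,(450,525),interpolation=2)]))
```

```text
at [ 0.4293 -0.155   0.1105] yaw 77.22 q7 1.7 t 15.9 w 0.249 gf 0.0 F [ 1.3 -1.2  0.3]
 shift [ 0.0132 -0.0061  0.0105] rows 1 each [ 0.0132 -0.0061  0.0105]
 twist tool -0.9954 rows 11 each -0.0905 q7 shift?
 twist tool 1.0046 rows 11 each 0.0913 q7 shift?
 shift [-0.0005 -0.0003  0.078 ] rows 2 each [-0.0003 -0.0001  0.039 ]
```

View pics/c6.png

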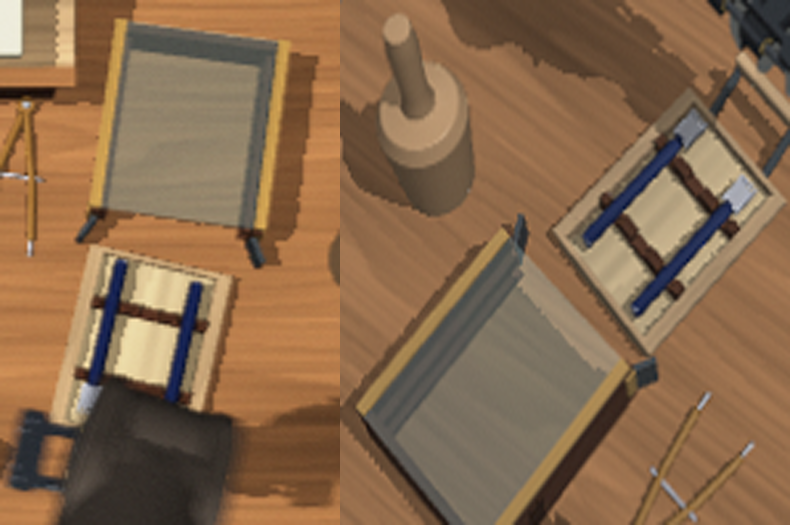

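Both claws lie in the outer notch pairs, and the till mouth lies just beyond the tray, from (90,207) to (265,232) in the left crop. Next I grip the handle.

Run:
```python
from h import *
g=lambda x,y:(290+x*110/340-.3,100+y*170/525-.3)
f=lambda x,y:(110+(x-340)*170/450-.3,155+y*150/525-.3)
for a in [(115,20),(290,42),(90,207),(265,232)]: print('T',w('top',g(*a),.059).round(4))
for a in [(505,230),(632,365),(358,410)]: print('S',w('scene',f(*a),.059).round(4))
h=cv2.cvtColor(cv2.imread('pics/t6.png'),cv2.COLOR_BGR2HSV)
m=((h[...,0]>15)&(h[...,0]<24)&(h[...,1]>140)&(h[...,2]>170)).astype(np.uint8);m[:100]=0;m[178:]=0;m[:,:310]=0;m[:,390:]=0
n,l,s,c=cv2.connectedComponentsWithStats(m)
for i in range(1,n):
    if s[i,4]<60: continue
    v,u=np.nonzero(l==i);q=np.array([w('top',(a,b),.059)[:2] for a,b in zip(u,v)]).astype(np.float32)
    r=cv2.minAreaRect(q);vx=cv2.fitLine(q,cv2.DIST_L2,0,.01,.01).ravel();print(s[i],np.array(r[0]).round(4),np.array(r[1]).round(4),r[2],np.degrees(np.arctan(vx[1]/vx[0])).round(2),vx[2:],q[:,0].min())
```

```text
T [ 0.912  -0.1643  0.059 ]
T [ 0.8864 -0.3494  0.059 ]
T [ 0.7082 -0.1371  0.059 ]
T [ 0.6812 -0.3196  0.059 ]
S [ 0.6823 -0.3126  0.059 ]
S [ 0.7062 -0.1327  0.059 ]
S [ 0.8865 -0.3422  0.059 ]
[319 106  12  61 216] [ 0.8119 -0.1556] [0.0116 0.2046] 81.85901641845703 -8.29 [ 0.80964965 -0.15560128] 0.710608
[373 113  11  61 209] [ 0.7875 -0.3289] [0.011  0.2032] 81.73603820800781 -8.2 [ 0.78793633 -0.3289839 ] 0.6872415
```

move_arm([
  {"tx": 0.0132,"ty": -0.006,"tz": 0,"twist": 0.0913},
  {"tx": 0,"ty": 0,"tz": 0,"twist": 0.0913},
  {"tx": 0,"ty": 0,"tz": 0,"twist": 0.0913},
  {"tx": 0,"ty": 0,"tz": 0,"twist": 0.0913},
  {"tx": 0,"ty": 0,"tz": 0,"twist": 0.0913},
  {"tx": 0,"ty": 0,"tz": 0,"twist": 0.0913},
  {"tx": 0,"ty": 0,"tz": 0,"twist": 0.0913},
  {"tx": 0,"ty": 0,"tz": 0,"twist": 0.0913},
  {"tx": 0,"ty": 0,"tz": 0,"twist": 0.0913},
  {"tx": 0,"ty": 0,"tz": 0,"twist": 0.0913},
  {"tx": 0,"ty": 0,"tz": 0,"twist": 0.0913},
  {"tx": 0,"ty": 0,"tz": 0,"twist": 0},
], gripper=0.14)

```text
clock: 17.25
position: [0.4218, -0.164, 0.1113]
ee_rot: [2.47, 1.94, 0.001]
force: [-0.5, -0.1, -0.4]
width: 0.429
gripper_force: 0.0
```

Run:
```python
from h import *
plan((.4155,-.158,.024,-13.2))
```

```text
at [ 0.4218 -0.164   0.1113] yaw -13.72 q7 0.36 t 17.2 w 0.429 gf 0.0 F [-0.5 -0.1 -0.4]
 shift [ 0.0043 -0.0076  0.0873] rows 2 each [ 0.0022 -0.0038  0.0437]
 twist tool -0.0057 rows 1 each -0.0057 q7 shift?
 twist tool 1.9943 rows 22 each 0.0906 q7 shift?
```

move_arm([
  {"tx": 0.0043,"ty": -0.0076,"tz": 0.02,"twist": -0.0057},
  {"tx": 0,"ty": 0,"tz": 0.03,"twist": 0},
  {"tx": 0,"ty": 0,"tz": 0.025,"twist": 0},
  {"tx": 0,"ty": 0,"tz": 0.0125,"twist": 0},
  {"tx": 0,"ty": 0,"tz": 0,"twist": 0},
])

```text
clock: 17.75
position: [0.414, -0.1579, 0.0223]
ee_rot: [-2.455, -1.957, 0.002]
force: [-1.1, -0.1, -0.5]
width: 0.43
gripper_force: 0.0
```

move_arm([
  {"tx": 0,"ty": 0,"tz": 0,"twist": 0},
  {"tx": 0,"ty": 0,"tz": 0,"twist": 0},
  {"tx": 0,"ty": 0,"tz": 0,"twist": 0},
  {"tx": 0,"ty": 0,"tz": 0,"twist": 0},
  {"tx": 0,"ty": 0,"tz": 0,"twist": 0},
  {"tx": 0,"ty": 0,"tz": 0,"twist": 0},
], gripper=1, squeeze=50)

```text
clock: 18.35
position: [0.4152, -0.1582, 0.0238]
ee_rot: [2.459, 1.954, 0.002]
force: [-0.2, 0.6, 7.8]
width: 0.148
gripper_force: 50.0
```

Run:
```python
from h import *
t=np.radians(-8.2);u=np.array([np.cos(t),np.sin(t)]);m=np.array([.696,-.2275])
for tx in (-.125,-.05,.1):
    h=m+(tx-.15)*u; print(tx,h.round(4))
h1=m+(-.125-.15)*u;h2=m+(.1-.15)*u
plan((*h1,.0245,-8.2),(*h2,.0245))
```

```text
-0.125 [ 0.4238 -0.1883]
-0.05 [ 0.498 -0.199]
0.1 [ 0.6465 -0.2204]
at [ 0.4152 -0.1582  0.0238] yaw -13.07 q7 0.52 t 18.4 w 0.148 gf 50.0 F [-0.2  0.6  7.8]
 shift [-0.0274  0.0152 -0.0006] rows 1 each [-0.0274  0.0152 -0.0006]
 twist tool -0.0542 rows 1 each -0.0542 q7 shift?
 twist tool 1.9458 rows 22 each 0.0884 q7 shift?
 shift [-0.      0.225   0.0003] rows 5 each [-0.      0.045   0.0001]
```

move_arm([
  {"tx": -0.004,"ty": 0.001,"tz": 0,"twist": 0},
  {"tx": -0.007,"ty": 0.001,"tz": 0,"twist": -0.018},
  {"tx": -0.007,"ty": 0.001,"tz": 0,"twist": -0.018},
  {"tx": -0.006,"ty": 0.001,"tz": 0,"twist": -0.018},
  {"tx": -0.003,"ty": 0.001,"tz": 0,"twist": 0},
  {"tx": 0,"ty": 0,"tz": 0,"twist": 0},
  {"tx": 0,"ty": 0,"tz": 0,"twist": 0},
])

```text
clock: 19.05
position: [0.4143, -0.1832, 0.0238]
ee_rot: [-2.369, -2.059, -0.003]
force: [-1.1, 8.7, 14.7]
width: 0.148
gripper_force: 50.4
```

Run:
```python
from h import *
t=np.radians(-8.2);u=np.array([np.cos(t),np.sin(t)]);m=np.array([.696,-.2275])
plan((*(m-.275*u),.0245,-8.2),(*(m-.05*u),.0245))
cv2.imwrite('pics/t7.png',arm.get_image('top')[:,:,::-1])
for c in 'top','scene': print([(w(c,px(i['point']),z).round(4),round(i['conf'],2)) for z,n in ((0,'tray_mid'),(.04,'tray_handle')) for i in arm.place_of(c,n)])
a=cv2.imread('pics/t7.png')[100:270,290:400];cv2.imwrite('pics/c7.png',cv2.resize(a,(388,600),interpolation=2))
```

```text
at [ 0.4143 -0.1832  0.0238] yaw -8.01 q7 0.63 t 19.1 w 0.148 gf 50.4 F [-1.1  8.7 14.7]
 shift [-0.0037  0.0101 -0.0007] rows 1 each [-0.0037  0.0101 -0.0007]
 twist tool 0.0021 rows 1 each 0.0021 q7 shift?
 twist tool -1.9979 rows 22 each -0.0908 q7 shift?
 shift [ 0.00e+00  2.25e-01 -1.00e-04] rows 5 each [ 0.     0.045 -0.   ]
[(array([ 0.5573, -0.1925,  0.    ]), 0.65), (array([ 0.4184, -0.1826,  0.    ]), 0.5), (array([ 0.413 , -0.1814,  0.04  ]), 0.91)]
[(array([ 0.5653, -0.1902,  0.    ]), 0.72), (array([ 0.4033, -0.1566,  0.04  ]), 0.64)]
```

View pics/c7.png

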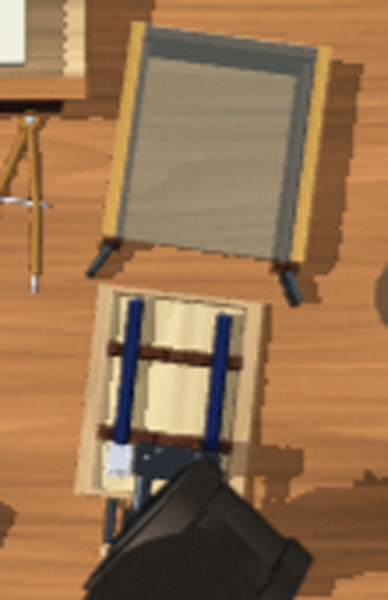

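Tray at left, roughly parallel to the till and needing to move a little right. Its front corners are at (103,286) and (270,303).

Run:
```python
from h import *
t=np.radians(-8.2);u=np.array([np.cos(t),np.sin(t)]);v=np.array([-u[1],u[0]]);m=np.array([.696,-.2275])
g=lambda x,y:(290+x*110/388-.3,100+y*170/600-.3)
for n,a,z in [('FL',(103,286),.018),('FR',(270,303),.018),('BL',(78,490),.018),('r1',(108,350),.024),('r1r',(243,363),.024),('r2',(98,433),.024),('r2r',(230,447),.024),('guideL',(92,272),.03),('guideR',(294,302),.03)]:
    p=w('top',g(*a),z)[:2];print(n,p.round(4),'till frame',((p-m)@u).round(4),((p-m)@v).round(4))
```

```text
FL [ 0.67   -0.1395] till frame -0.0383 0.0834
FR [ 0.6536 -0.2969] till frame -0.032 -0.0747
BL [ 0.4763 -0.1157] till frame -0.2334 0.0794
r1 [ 0.6077 -0.1437] till frame -0.0993 0.0703
r1r [ 0.5956 -0.2698] till frame -0.0933 -0.0562
r2 [ 0.5294 -0.1342] till frame -0.1783 0.0686
r2r [ 0.5167 -0.2568] till frame -0.1733 -0.0545
guideL [ 0.681  -0.1286] till frame -0.0289 0.0958
guideR [ 0.6524 -0.3171] till frame -0.0304 -0.0949
```

move_arm([
  {"tx": -0.003,"ty": 0.004,"tz": 0,"twist": 0},
  {"tx": -0.003,"ty": 0.01,"tz": 0,"twist": 0},
  {"tx": 0,"ty": 0.015,"tz": 0,"twist": 0},
  {"tx": 0,"ty": 0.015,"tz": 0,"twist": 0},
  {"tx": 0,"ty": 0.015,"tz": 0,"twist": 0},
  {"tx": 0,"ty": 0.015,"tz": 0,"twist": 0},
  {"tx": 0,"ty": 0.01,"tz": 0,"twist": 0},
  {"tx": 0,"ty": 0,"tz": 0,"twist": 0},
])

```text
clock: 20.1
position: [0.4934, -0.2033, 0.0236]
ee_rot: [-2.372, -2.052, 0.004]
force: [-12.5, 1.3, 18.3]
width: 0.146
gripper_force: 49.9
```

Run:
```python
from h import *
t=np.radians(-8.2);u=np.array([np.cos(t),np.sin(t)]);m=np.array([.696,-.2275])
plan((*(m-.05*u),.0245,-8.2))
cv2.imwrite('pics/t8.png',arm.get_image('top')[:,:,::-1])
a=cv2.imread('pics/t8.png')[100:270,290:400];cv2.imwrite('pics/c8.png',cv2.resize(a,(388,600),interpolation=2))
```

```text
at [ 0.4934 -0.2033  0.0236] yaw -8.27 q7 0.58 t 20.1 w 0.146 gf 49.9 F [-12.5   1.3  18.3]
 shift [ 0.0051  0.154  -0.0017] rows 4 each [ 0.0013  0.0385 -0.0004]
 twist tool -0.0008 rows 1 each -0.0008 q7 shift?
 twist tool 1.9992 rows 22 each 0.0909 q7 shift?
```

View pics/c8.png

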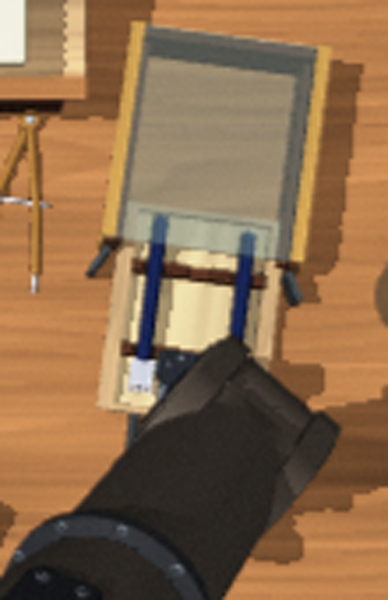

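The tray's front is inside the slot with both claws still bedded. I keep pushing and ease off the downward load.

move_arm([
  {"tx": 0,"ty": 0.01,"tz": -0.001,"twist": 0},
  {"tx": 0,"ty": 0.015,"tz": -0.001,"twist": 0},
  {"tx": 0,"ty": 0.015,"tz": 0,"twist": 0},
  {"tx": 0,"ty": 0.015,"tz": 0,"twist": 0},
  {"tx": 0,"ty": 0.015,"tz": 0,"twist": 0},
  {"tx": 0,"ty": 0.015,"tz": 0,"twist": 0},
  {"tx": 0,"ty": 0.015,"tz": 0,"twist": 0},
  {"tx": 0,"ty": 0.01,"tz": 0,"twist": 0},
])

```text
clock: 20.95
position: [0.6049, -0.2186, 0.0244]
ee_rot: [-2.373, -2.056, 0.002]
force: [-1.3, 0.9, -3.1]
width: 0.149
gripper_force: 49.9
```

move_arm([
  {"tx": 0,"ty": 0.012,"tz": 0,"twist": 0},
  {"tx": 0,"ty": 0.012,"tz": 0,"twist": 0},
  {"tx": 0,"ty": 0.01,"tz": 0,"twist": 0},
  {"tx": 0,"ty": 0,"tz": 0,"twist": 0},
])

```text
clock: 21.35
position: [0.6401, -0.2238, 0.0249]
ee_rot: [2.374, 2.057, 0.001]
force: [1.4, -0.1, -5.3]
width: 0.148
gripper_force: 49.9
```

move_arm([
  {"tx": 0,"ty": 0.004,"tz": 0,"twist": 0},
  {"tx": 0,"ty": 0.002,"tz": 0,"twist": 0},
  {"tx": 0,"ty": 0,"tz": 0,"twist": 0},
])

```text
clock: 21.65
position: [0.642, -0.2238, 0.0242]
ee_rot: [-2.371, -2.052, 0.004]
force: [-8.8, 3.8, -2.5]
width: 0.149
gripper_force: 49.9
```

move_arm([
  {"tx": 0,"ty": 0.003,"tz": 0,"twist": 0},
  {"tx": 0,"ty": 0,"tz": 0,"twist": 0},
  {"tx": 0,"ty": 0,"tz": 0,"twist": 0},
])

```text
clock: 21.95
position: [0.642, -0.2236, 0.0239]
ee_rot: [-2.368, -2.048, 0.007]
force: [-17.7, 7.2, 4.1]
width: 0.146
gripper_force: 49.9
```

move_arm([
  {"tx": 0,"ty": -0.003,"tz": 0,"twist": 0},
  {"tx": 0,"ty": 0,"tz": 0,"twist": 0},
  {"tx": 0,"ty": 0,"tz": 0,"twist": 0},
  {"tx": 0,"ty": 0,"tz": 0,"twist": 0},
  {"tx": 0,"ty": 0,"tz": -0.03,"twist": 0},
  {"tx": 0,"ty": 0,"tz": -0.045,"twist": 0},
  {"tx": 0,"ty": 0,"tz": -0.045,"twist": 0},
  {"tx": 0,"ty": -0.045,"tz": 0,"twist": 0},
  {"tx": 0.02,"ty": -0.04,"tz": 0,"twist": 0},
  {"tx": 0.02,"ty": -0.04,"tz": 0,"twist": 0},
  {"tx": 0.04,"ty": -0.02,"tz": 0,"twist": 0},
  {"tx": 0.04,"ty": -0.02,"tz": 0,"twist": 0},
], gripper=0.2)

```text
clock: 23.15
position: [0.498, -0.082, 0.1458]
ee_rot: [2.377, 2.053, 0.002]
force: [1.3, 1.3, -0.1]
width: 0.403
gripper_force: 0.0
```

Run:
```python
from h import *
save('top','t9.png');save('scene','s9.png')
plan((.44,0,.15,0))
h=cv2.cvtColor(cv2.imread('pics/t9.png'),cv2.COLOR_BGR2HSV)
m=((h[...,1]<60)&(h[...,2]>150)).astype(np.uint8);m[:232]=0;m[300:]=0;m[:,:190]=0;m[:,300:]=0
n,l,s,c=cv2.connectedComponentsWithStats(m)
for i in range(1,n):
    if s[i,4]<60: continue
    v,u=np.nonzero(l==i);q=np.array([w('top',(a,b),.04)[:2] for a,b in zip(u,v)]).astype(np.float32)
    r=cv2.minAreaRect(q);print(s[i],np.array(r[0]).round(4),np.array(r[1]).round(4),round(r[2],1))
a=cv2.imread('pics/t9.png')[100:260,290:400];b=cv2.imread('pics/s9.png')[140:290,120:400]
cv2.imwrite('pics/c9.png',np.hstack([cv2.resize(a,(300,436),interpolation=2),cv2.resize(b,(500,436),interpolation=2)]))
```

```text
at [ 0.4974 -0.0761  0.1451] yaw -7.78 q7 0.21 t 23.2 w 0.4 gf 0.0 F [ 0.1  0.6 -0.1]
 shift [ 0.0676 -0.0672 -0.0046] rows 3 each [ 0.0225 -0.0224 -0.0015]
 twist tool -0.0865 rows 1 each -0.0865 q7 shift?
 twist tool 1.9135 rows 21 each 0.0911 q7 shift?
[190 232  26   8 111] [0.4836 0.243 ] [0.023  0.0825] 0.2
[235 245  19  21 219] [0.421  0.1061] [0.0399 0.0564] 56.9
[203 257  12  19 213] [0.3845 0.2203] [0.0582 0.036 ] 1.5
```

View pics/c9.png

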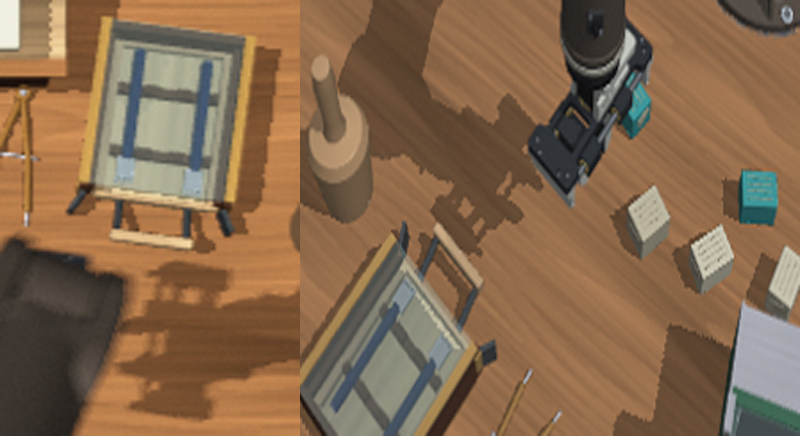

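The tray is home, flush with the till mouth, with both claws bedded (left crop, handle at (152,240)). Offcuts next.

Run:
```python
from h import *
t=np.radians(-8.2);u=np.array([np.cos(t),np.sin(t)]);m=np.array([.696,-.2275])
p=w('top',(290+152*110/300,100+240*160/436),.049);print('handle',p,(p[:2]-m)@u)
for c,a,z in [('top',(186,199),.12),('top',(190,218),.12),('scene',(389,290),.12),('scene',(390,269),.12)]: print(c,w(c,a,z))
s0=lambda x,y:(100+x/2.1,140+y/2.1)
for n,a,z in [('ledge FL?',(565,222),.12),('ledge FR?',(690,250),.134),('boxfrontR',(552,283),.2),('boxfrontL',(692,318),.2)]: print(n,w('scene',s0(*a),z))
b=arm.regions_of('top','offcut0_mid')
plan((.4399,.001,.08,63.9))
h=cv2.cvtColor(cv2.imread('pics/s9.png'),cv2.COLOR_BGR2HSV)
f=lambda x,y:(120+(x-300)*280/500,140+y*150/436)
for a in [(630,215),(660,190),(668,215),(640,243)]: print('blk top',w('scene',f(*a),.04).round(4))
```

```text
handle [ 0.63962572 -0.22490105  0.049     ] -0.056168608111152804
top [0.59246018 0.2773098  0.12      ]
top [0.53332973 0.26291865 0.12      ]
scene [0.57254829 0.28781678 0.12      ]
scene [0.52020389 0.26451787 0.12      ]
ledge FL? [0.49039644 0.18896114 0.12      ]
ledge FR? [0.44971833 0.33714217 0.134     ]
boxfrontR [0.60830945 0.21882802 0.2       ]
boxfrontL [0.56251668 0.37154734 0.2       ]
at [ 0.4987 -0.0792  0.1455] yaw -7.91 q7 0.21 t 23.3 w 0.395 gf 0.0 F [ 0.5 -0.5  1.1]
 shift [ 0.0712 -0.0692  0.0656] rows 3 each [ 0.0237 -0.0231  0.0219]
 twist tool -0.7978 rows 9 each -0.0886 q7 shift?
 twist tool 1.2022 rows 14 each 0.0859 q7 shift?
blk top [ 0.4566 -0.0185  0.04  ]
blk top [0.4064 0.0075 0.04  ]
blk top [0.4241 0.0322 0.04  ]
blk top [0.4748 0.0106 0.04  ]
```

move_arm([
  {"tx": 0.0237,"ty": -0.0231,"tz": 0,"twist": 0},
  {"tx": 0.0237,"ty": -0.0231,"tz": 0,"twist": 0},
  {"tx": 0.0237,"ty": -0.0231,"tz": 0,"twist": 0},
  {"tx": 0,"ty": 0,"tz": 0,"twist": -0.0886},
  {"tx": 0,"ty": 0,"tz": 0,"twist": -0.0886},
  {"tx": 0,"ty": 0,"tz": 0,"twist": -0.0886},
  {"tx": 0,"ty": 0,"tz": 0,"twist": -0.0886},
  {"tx": 0,"ty": 0,"tz": 0,"twist": -0.0886},
  {"tx": 0,"ty": 0,"tz": 0,"twist": -0.0886},
  {"tx": 0,"ty": 0,"tz": 0,"twist": -0.0886},
  {"tx": 0,"ty": 0,"tz": 0,"twist": -0.0886},
  {"tx": 0,"ty": 0,"tz": 0,"twist": -0.0886},
], gripper=-0.8)

```text
clock: 24.5
position: [0.4414, -0.0036, 0.1456]
ee_rot: [0.713, 3.058, 0.0]
force: [-0.7, 1.0, -0.1]
width: 0.898
gripper_force: 0.0
```

Run:
```python
from h import *
plan((.4399,.0025,.015,63.9))
```

```text
at [ 0.4414 -0.0036  0.1456] yaw 63.75 q7 1.13 t 24.5 w 0.898 gf 0.0 F [-0.7  1.  -0.1]
 shift [0.0043 0.0047 0.1306] rows 3 each [0.0014 0.0016 0.0435]
 twist tool -0.0016 rows 1 each -0.0016 q7 shift?
 twist tool 1.9984 rows 22 each 0.0908 q7 shift?
```

move_arm([
  {"tx": 0.0043,"ty": 0.0047,"tz": 0.03,"twist": 0},
  {"tx": 0,"ty": 0,"tz": 0.045,"twist": 0},
  {"tx": 0,"ty": 0,"tz": 0.035,"twist": 0},
  {"tx": 0,"ty": 0,"tz": 0.02,"twist": 0},
  {"tx": 0,"ty": 0,"tz": 0,"twist": 0},
])

```text
clock: 25.0
position: [0.4379, 0.0024, 0.0133]
ee_rot: [-0.721, -3.055, 0.003]
force: [-0.0, 0.5, 1.3]
width: 0.903
gripper_force: 0.0
```

move_arm([
  {"tx": 0,"ty": 0,"tz": 0,"twist": 0},
  {"tx": 0,"ty": 0,"tz": 0,"twist": 0},
  {"tx": 0,"ty": 0,"tz": 0,"twist": 0},
  {"tx": 0,"ty": 0,"tz": 0,"twist": 0},
  {"tx": 0,"ty": 0,"tz": 0,"twist": 0},
  {"tx": 0,"ty": 0,"tz": -0.02,"twist": 0},
  {"tx": 0,"ty": 0,"tz": -0.04,"twist": 0},
  {"tx": 0,"ty": 0,"tz": -0.045,"twist": 0},
  {"tx": 0,"ty": 0,"tz": -0.045,"twist": 0},
  {"tx": 0,"ty": 0,"tz": -0.025,"twist": 0},
  {"tx": 0,"ty": 0,"tz": 0,"twist": 0},
  {"tx": 0,"ty": 0,"tz": 0,"twist": 0},
], gripper=1, squeeze=30)

```text
clock: 26.2
position: [0.4382, 0.0041, 0.19]
ee_rot: [0.718, 3.058, 0.001]
force: [-0.0, 1.1, -3.3]
width: 0.502
gripper_force: 30.0
```

```bash
cat >> h.py <<'E'
PT=np.radians(14.5);PP=np.array([.581,.282]);PU=np.array([np.cos(PT),np.sin(PT)]);PV=np.array([-PU[1],PU[0]])
def port(x,y=0): return PP+x*PU+y*PV
E
python3 - <<'E'
from h import *
plan((*port(-.045),.19,104.5),(*port(-.045),.136))
E
```

```text
at [0.4382 0.0041 0.19  ] yaw 63.57 q7 1.07 t 26.2 w 0.502 gf 30.0 F [-0.   1.1 -3.3]
 shift [2.98e-02 2.83e-01 1.00e-04] rows 7 each [0.0043 0.0404 0.    ]
 twist tool -0.4548 rows 5 each -0.091 q7 shift?
 twist tool 1.5452 rows 17 each 0.0909 q7 shift?
 shift [ 0.    -0.     0.054] rows 2 each [ 0.    -0.     0.027]
```

move_arm([
  {"tx": 0.0043,"ty": 0.0404,"tz": 0,"twist": 0},
  {"tx": 0.0043,"ty": 0.0404,"tz": 0,"twist": 0},
  {"tx": 0.0043,"ty": 0.0404,"tz": 0,"twist": 0},
  {"tx": 0.0043,"ty": 0.0404,"tz": 0,"twist": 0},
  {"tx": 0.0043,"ty": 0.0404,"tz": 0,"twist": 0},
  {"tx": 0.0043,"ty": 0.0404,"tz": 0,"twist": 0},
  {"tx": 0.0043,"ty": 0.0404,"tz": 0,"twist": 0},
  {"tx": 0,"ty": 0,"tz": 0,"twist": -0.091},
  {"tx": 0,"ty": 0,"tz": 0,"twist": -0.091},
  {"tx": 0,"ty": 0,"tz": 0,"twist": -0.091},
  {"tx": 0,"ty": 0,"tz": 0,"twist": -0.091},
  {"tx": 0,"ty": 0,"tz": 0,"twist": -0.091},
])

```text
clock: 27.4
position: [0.5363, 0.2697, 0.1872]
ee_rot: [0.405, -3.111, 0.003]
force: [-1.0, 0.3, -2.6]
width: 0.499
gripper_force: 30.0
```

Run:
```python
from h import *
plan((*port(-.045),.137,104.5),(*port(-.088),.137))
save('top','t10.png',(150,160,260,260),4)
```

```text
at [0.5363 0.2697 0.1872] yaw 104.84 q7 1.32 t 27.4 w 0.499 gf 30.0 F [-1.   0.3 -2.6]
 shift [-0.0016  0.0007  0.0502] rows 2 each [-0.0008  0.0004  0.0251]
 twist tool 0.0038 rows 1 each 0.0038 q7 shift?
 twist tool -1.9962 rows 22 each -0.0907 q7 shift?
 shift [0.043  0.     0.0002] rows 1 each [0.043  0.     0.0002]
```

View pics/t10.png

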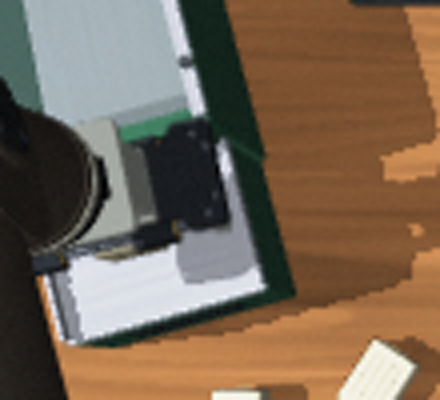

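The held offcut is over the ledge, with the gripper body near (185,180) in front of the lintel. I lower it, release, step back, close and push.

move_arm([
  {"tx": 0,"ty": 0,"tz": 0.025,"twist": 0},
  {"tx": 0,"ty": 0,"tz": 0.018,"twist": 0},
  {"tx": 0,"ty": 0,"tz": 0.008,"twist": 0},
  {"tx": 0,"ty": 0,"tz": 0,"twist": 0},
])

```text
clock: 27.85
position: [0.5365, 0.2697, 0.1373]
ee_rot: [0.392, -3.114, 0.002]
force: [0.8, 1.0, -2.7]
width: 0.498
gripper_force: 30.0
```

move_arm([
  {"tx": 0,"ty": 0,"tz": 0,"twist": 0},
  {"tx": 0,"ty": 0,"tz": 0,"twist": 0},
  {"tx": 0,"ty": 0,"tz": -0.02,"twist": 0},
  {"tx": 0,"ty": 0,"tz": -0.03,"twist": 0},
  {"tx": 0.03,"ty": 0,"tz": 0,"twist": 0},
  {"tx": 0.025,"ty": 0,"tz": 0,"twist": 0},
  {"tx": 0,"ty": 0,"tz": 0,"twist": 0},
], gripper=0)

```text
clock: 28.55
position: [0.4813, 0.2561, 0.1894]
ee_rot: [0.397, -3.114, -0.0]
force: [0.4, 0.3, -2.4]
width: 0.503
gripper_force: 5.7
```

move_arm([
  {"tx": 0,"ty": 0,"tz": 0,"twist": 0},
  {"tx": 0,"ty": 0,"tz": 0,"twist": 0},
  {"tx": 0,"ty": 0,"tz": 0,"twist": 0},
  {"tx": 0,"ty": 0,"tz": 0,"twist": 0},
  {"tx": 0,"ty": 0,"tz": 0,"twist": 0},
], gripper=1)

```text
clock: 29.05
position: [0.4846, 0.2567, 0.189]
ee_rot: [0.396, -3.116, 0.0]
force: [0.1, -0.2, -3.0]
width: 0.499
gripper_force: 30.0
```

Run:
```python
from h import *
plan((*port(-.098),.144,104.5),(*port(-.012),.144))
```

```text
at [0.4846 0.2567 0.189 ] yaw 104.48 q7 1.28 t 29.1 w 0.499 gf 30.0 F [ 0.1 -0.2 -3. ]
 shift [-0.0017  0.0004  0.045 ] rows 1 each [-0.0017  0.0004  0.045 ]
 twist tool -0.0003 rows 1 each -0.0003 q7 shift?
 twist tool 1.9997 rows 22 each 0.0909 q7 shift?
 shift [-0.086 -0.    -0.   ] rows 2 each [-0.043 -0.    -0.   ]
```

Gripper 0 is exactly the block's width, so it was never released. I redo the placement with a wider opening.

move_arm([
  {"tx": -0.03,"ty": 0,"tz": 0,"twist": 0},
  {"tx": -0.022,"ty": 0,"tz": 0.02,"twist": 0},
  {"tx": 0,"ty": 0,"tz": 0.02,"twist": 0},
  {"tx": 0,"ty": 0,"tz": 0.012,"twist": 0},
  {"tx": 0,"ty": 0,"tz": 0.002,"twist": 0},
  {"tx": 0,"ty": 0,"tz": 0,"twist": 0},
])

```text
clock: 29.65
position: [0.5344, 0.2695, 0.1351]
ee_rot: [0.396, -3.116, 0.0]
force: [0.3, -0.3, -2.9]
width: 0.5
gripper_force: 30.0
```

move_arm([
  {"tx": 0,"ty": 0,"tz": 0,"twist": 0},
  {"tx": 0,"ty": 0,"tz": 0,"twist": 0},
  {"tx": 0,"ty": 0,"tz": 0,"twist": 0},
  {"tx": 0,"ty": 0,"tz": -0.02,"twist": 0},
  {"tx": 0,"ty": 0,"tz": -0.03,"twist": 0},
  {"tx": 0.03,"ty": 0,"tz": 0,"twist": 0},
  {"tx": 0.025,"ty": 0,"tz": 0,"twist": 0},
  {"tx": 0,"ty": 0,"tz": 0,"twist": 0},
], gripper=-0.5)

```text
clock: 30.45
position: [0.4787, 0.2555, 0.1857]
ee_rot: [0.398, -3.115, -0.0]
force: [0.8, -0.2, 0.3]
width: 0.751
gripper_force: 0.0
```

move_arm([
  {"tx": 0,"ty": 0,"tz": 0,"twist": 0},
  {"tx": 0,"ty": 0,"tz": 0,"twist": 0},
  {"tx": 0,"ty": 0,"tz": 0,"twist": 0},
  {"tx": 0,"ty": 0,"tz": 0,"twist": 0},
  {"tx": 0,"ty": 0,"tz": 0,"twist": 0},
  {"tx": 0,"ty": 0,"tz": 0,"twist": 0},
], gripper=1)

```text
clock: 31.05
position: [0.4816, 0.2559, 0.1851]
ee_rot: [0.396, -3.116, 0.0]
force: [0.7, 1.5, 0.6]
width: 0.281
gripper_force: 0.0
```

Run:
```python
from h import *
plan((*port(-.1),.144,104.5),(*port(-.012),.144))
```

```text
at [0.4816 0.2559 0.1851] yaw 104.49 q7 1.28 t 31.1 w 0.281 gf 0.0 F [0.7 1.5 0.6]
 shift [-0.0028  0.0004  0.0411] rows 1 each [-0.0028  0.0004  0.0411]
 twist tool -0.0002 rows 1 each -0.0002 q7 shift?
 twist tool 1.9998 rows 22 each 0.0909 q7 shift?
 shift [-0.088 -0.    -0.   ] rows 2 each [-0.044 -0.    -0.   ]
```

move_arm([
  {"tx": 0,"ty": 0,"tz": 0,"twist": 0},
  {"tx": 0,"ty": 0,"tz": 0,"twist": 0},
  {"tx": 0,"ty": 0,"tz": 0.02,"twist": 0},
  {"tx": 0,"ty": 0,"tz": 0.02,"twist": 0},
  {"tx": 0,"ty": 0,"tz": 0,"twist": 0},
  {"tx": -0.01,"ty": 0,"tz": 0,"twist": 0},
  {"tx": -0.015,"ty": 0,"tz": 0,"twist": 0},
  {"tx": -0.015,"ty": 0,"tz": 0,"twist": 0},
  {"tx": -0.015,"ty": 0,"tz": 0,"twist": 0},
  {"tx": -0.015,"ty": 0,"tz": 0,"twist": 0},
  {"tx": -0.01,"ty": 0,"tz": 0,"twist": 0},
])

```text
clock: 32.15
position: [0.5607, 0.2765, 0.1465]
ee_rot: [-0.396, 3.115, 0.001]
force: [-0.3, -0.3, 0.3]
width: 0.006
gripper_force: 0.0
```

move_arm([
  {"tx": -0.007,"ty": 0,"tz": 0,"twist": 0},
  {"tx": 0,"ty": 0,"tz": 0,"twist": 0},
  {"tx": 0.03,"ty": 0,"tz": 0,"twist": 0},
  {"tx": 0.04,"ty": 0,"tz": -0.02,"twist": 0},
  {"tx": 0.04,"ty": 0,"tz": -0.02,"twist": 0},
])

```text
clock: 32.65
position: [0.4574, 0.2495, 0.1851]
ee_rot: [0.396, -3.115, 0.001]
force: [-0.4, 1.5, 0.5]
width: 0.006
gripper_force: 0.0
```

Run:
```python
from h import *
plan((.421,.107,.12,56.9))
save('scene','s11.png',(330,190,460,310),4);save('top','t11.png')
```

```text
at [0.4574 0.2495 0.1851] yaw 104.49 q7 1.26 t 32.6 w 0.006 gf 0.0 F [-0.4  1.5  0.5]
 shift [ 0.0708 -0.1288  0.0653] rows 4 each [ 0.0177 -0.0322  0.0163]
 twist tool 0.5288 rows 6 each 0.0881 q7 shift?
 twist tool -1.4712 rows 16 each -0.092 q7 shift?
```

View pics/s11.png

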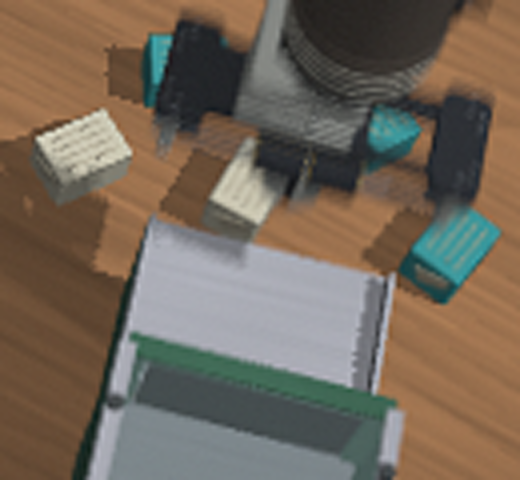

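The ledge is empty, so the first offcut went through. The next one lies at (85,150) and the third at (245,190), where the gripper overlaps it in the view.

move_arm([
  {"tx": 0.0177,"ty": -0.0322,"tz": 0,"twist": 0},
  {"tx": 0.0177,"ty": -0.0322,"tz": 0,"twist": 0},
  {"tx": 0.0177,"ty": -0.0322,"tz": 0,"twist": 0},
  {"tx": 0.0177,"ty": -0.0322,"tz": 0,"twist": 0},
  {"tx": 0,"ty": 0,"tz": 0.01,"twist": 0.0881},
  {"tx": 0,"ty": 0,"tz": 0.01,"twist": 0.0881},
  {"tx": 0,"ty": 0,"tz": 0.01,"twist": 0.0881},
  {"tx": 0,"ty": 0,"tz": 0.01,"twist": 0.0881},
  {"tx": 0,"ty": 0,"tz": 0.01,"twist": 0.0881},
  {"tx": 0,"ty": 0,"tz": 0.01,"twist": 0.0881},
  {"tx": 0,"ty": 0,"tz": 0,"twist": 0},
], gripper=-0.8)

```text
clock: 33.85
position: [0.4224, 0.1076, 0.1244]
ee_rot: [-0.897, -3.01, 0.002]
force: [-0.5, 0.2, 0.8]
width: 0.88
gripper_force: 0.0
```

Run:
```python
from h import *
plan((.421,.1075,.015,56.9))
h=cv2.cvtColor(cv2.imread('pics/t11.png'),cv2.COLOR_BGR2HSV)
m=((h[...,1]<60)&(h[...,2]>150)).astype(np.uint8);m[:240]=0;m[300:]=0;m[:,:195]=0;m[:,300:]=0
n,l,s,c=cv2.connectedComponentsWithStats(m)
for i in range(1,n):
    if s[i,4]<60: continue
    v,u=np.nonzero(l==i);q=np.array([w('top',(a,b),.04)[:2] for a,b in zip(u,v)]).astype(np.float32)
    r=cv2.minAreaRect(q);print(s[i],np.array(r[0]).round(4),np.array(r[1]).round(4),round(r[2],1))
```

```text
at [0.4224 0.1076 0.1244] yaw 56.8 q7 0.74 t 33.9 w 0.88 gf 0.0 F [-0.5  0.2  0.8]
 shift [ 0.001  -0.0007  0.1094] rows 3 each [ 0.0003 -0.0002  0.0365]
 twist tool -0.0011 rows 1 each -0.0011 q7 shift?
 twist tool 1.9989 rows 22 each 0.0909 q7 shift?
[235 246  19  20 212] [0.4207 0.1064] [0.0407 0.0556] 58.2
[203 257  12  19 215] [0.3844 0.2203] [0.0581 0.036 ] 1.5
```

move_arm([
  {"tx": 0.001,"ty": 0,"tz": 0.04,"twist": 0},
  {"tx": 0,"ty": 0,"tz": 0.04,"twist": 0},
  {"tx": 0,"ty": 0,"tz": 0.028,"twist": 0},
  {"tx": 0,"ty": 0,"tz": 0,"twist": 0},
])

```text
clock: 34.25
position: [0.4204, 0.1077, 0.0151]
ee_rot: [-0.888, -3.01, 0.005]
force: [0.6, -0.1, 0.1]
width: 0.9
gripper_force: 0.0
```

move_arm([
  {"tx": 0,"ty": 0,"tz": 0,"twist": 0},
  {"tx": 0,"ty": 0,"tz": 0,"twist": 0},
  {"tx": 0,"ty": 0,"tz": 0,"twist": 0},
  {"tx": 0,"ty": 0,"tz": 0,"twist": 0},
  {"tx": 0,"ty": 0,"tz": 0,"twist": 0},
  {"tx": 0,"ty": 0,"tz": 0,"twist": 0},
  {"tx": 0,"ty": 0,"tz": -0.02,"twist": 0},
  {"tx": 0,"ty": 0,"tz": -0.04,"twist": 0},
  {"tx": 0,"ty": 0,"tz": -0.045,"twist": 0},
  {"tx": 0,"ty": 0,"tz": -0.045,"twist": 0},
  {"tx": 0,"ty": 0,"tz": -0.025,"twist": 0},
  {"tx": 0,"ty": 0,"tz": 0,"twist": 0},
], gripper=1)

```text
clock: 35.45
position: [0.4239, 0.109, 0.1954]
ee_rot: [0.893, 3.007, 0.007]
force: [0.4, -0.1, -2.1]
width: 0.457
gripper_force: 30.0
```

Run:
```python
from h import *
plan((*port(-.047),.19,104.5),(*port(-.047),.136))
```

```text
at [0.4239 0.109  0.1954] yaw 56.93 q7 0.7 t 35.5 w 0.457 gf 30.0 F [ 0.4 -0.1 -2.1]
 shift [-0.0055  0.196   0.0066] rows 5 each [-0.0011  0.0392  0.0013]
 twist tool -0.5286 rows 6 each -0.0881 q7 shift?
 twist tool 1.4714 rows 16 each 0.092 q7 shift?
 shift [ 0.0002 -0.0003  0.054 ] rows 2 each [ 0.0001 -0.0002  0.027 ]
```

move_arm([
  {"tx": -0.0011,"ty": 0.0392,"tz": 0,"twist": 0},
  {"tx": -0.0011,"ty": 0.0392,"tz": 0,"twist": 0},
  {"tx": -0.0011,"ty": 0.0392,"tz": 0,"twist": 0},
  {"tx": -0.0011,"ty": 0.0392,"tz": 0,"twist": 0},
  {"tx": -0.0011,"ty": 0.0392,"tz": 0,"twist": 0},
  {"tx": 0,"ty": 0,"tz": 0,"twist": -0.0881},
  {"tx": 0,"ty": 0,"tz": 0,"twist": -0.0881},
  {"tx": 0,"ty": 0,"tz": 0,"twist": -0.0881},
  {"tx": 0,"ty": 0,"tz": 0,"twist": -0.0881},
  {"tx": 0,"ty": 0,"tz": 0,"twist": -0.0881},
  {"tx": 0,"ty": 0,"tz": 0,"twist": -0.0881},
  {"tx": 0,"ty": 0,"tz": 0,"twist": 0},
])

```text
clock: 36.65
position: [0.5328, 0.2689, 0.1904]
ee_rot: [0.399, -3.113, 0.001]
force: [0.1, -0.6, -2.5]
width: 0.452
gripper_force: 30.0
```

Run:
```python
from h import *
plan((*port(-.047),.137,104.5))
```

```text
at [0.5328 0.2689 0.1904] yaw 104.62 q7 1.31 t 36.6 w 0.452 gf 30.0 F [ 0.1 -0.6 -2.5]
 shift [-0.0031  0.0006  0.0534] rows 2 each [-0.0015  0.0003  0.0267]
 twist tool 0.0013 rows 1 each 0.0013 q7 shift?
 twist tool -1.9987 rows 22 each -0.0908 q7 shift?
```

move_arm([
  {"tx": -0.003,"ty": 0,"tz": 0.025,"twist": 0},
  {"tx": 0,"ty": 0,"tz": 0.02,"twist": 0},
  {"tx": 0,"ty": 0,"tz": 0.009,"twist": 0},
  {"tx": 0,"ty": 0,"tz": 0,"twist": 0},
])

```text
clock: 37.05
position: [0.5359, 0.2699, 0.1372]
ee_rot: [0.391, -3.115, 0.001]
force: [-0.8, 0.5, -3.0]
width: 0.456
gripper_force: 30.0
```

move_arm([
  {"tx": 0,"ty": 0,"tz": 0,"twist": 0},
  {"tx": 0,"ty": 0,"tz": 0,"twist": 0},
  {"tx": 0,"ty": 0,"tz": 0,"twist": 0},
  {"tx": 0,"ty": 0,"tz": -0.02,"twist": 0},
  {"tx": 0,"ty": 0,"tz": -0.03,"twist": 0},
  {"tx": 0.03,"ty": 0,"tz": 0,"twist": 0},
  {"tx": 0.03,"ty": 0,"tz": 0,"twist": 0},
  {"tx": 0,"ty": 0,"tz": 0,"twist": 0},
], gripper=-0.5)

```text
clock: 37.85
position: [0.4752, 0.2547, 0.1886]
ee_rot: [0.397, -3.115, -0.0]
force: [1.1, 0.6, 0.6]
width: 0.748
gripper_force: 0.0
```

move_arm([
  {"tx": 0,"ty": 0,"tz": 0,"twist": 0},
  {"tx": 0,"ty": 0,"tz": 0,"twist": 0},
  {"tx": 0,"ty": 0,"tz": 0,"twist": 0},
  {"tx": 0,"ty": 0,"tz": 0,"twist": 0},
  {"tx": 0,"ty": 0,"tz": 0,"twist": 0},
  {"tx": 0,"ty": 0,"tz": 0,"twist": 0},
  {"tx": 0,"ty": 0,"tz": 0,"twist": 0},
  {"tx": 0,"ty": 0,"tz": 0,"twist": 0},
], gripper=1)

```text
clock: 38.65
position: [0.4784, 0.2552, 0.1882]
ee_rot: [0.396, -3.116, 0.0]
force: [-0.1, 0.5, 0.2]
width: 0.103
gripper_force: 0.0
```

move_arm([
  {"tx": 0,"ty": 0,"tz": 0.022,"twist": 0},
  {"tx": 0,"ty": 0,"tz": 0.021,"twist": 0},
  {"tx": 0,"ty": 0,"tz": 0,"twist": 0},
  {"tx": -0.01,"ty": 0,"tz": 0,"twist": 0},
  {"tx": -0.015,"ty": 0,"tz": 0,"twist": 0},
  {"tx": -0.015,"ty": 0,"tz": 0,"twist": 0},
  {"tx": -0.015,"ty": 0,"tz": 0,"twist": 0},
  {"tx": -0.015,"ty": 0,"tz": 0,"twist": 0},
  {"tx": -0.015,"ty": 0,"tz": 0,"twist": 0},
  {"tx": -0.006,"ty": 0,"tz": 0,"twist": 0},
  {"tx": 0,"ty": 0,"tz": 0,"twist": 0},
])

```text
clock: 39.75
position: [0.568, 0.2783, 0.146]
ee_rot: [-0.395, 3.115, 0.001]
force: [0.9, 0.5, -0.2]
width: 0.005
gripper_force: 0.0
```

move_arm([
  {"tx": 0.03,"ty": 0,"tz": 0,"twist": 0},
  {"tx": 0.04,"ty": 0,"tz": -0.02,"twist": 0},
  {"tx": 0.04,"ty": 0,"tz": -0.02,"twist": 0},
  {"tx": 0,"ty": -0.045,"tz": 0,"twist": 0},
  {"tx": 0,"ty": -0.045,"tz": 0,"twist": 0},
  {"tx": 0,"ty": 0,"tz": 0,"twist": 0},
], gripper=-0.8)

```text
clock: 40.35
position: [0.4836, 0.1568, 0.1863]
ee_rot: [-0.384, 3.116, -0.004]
force: [1.1, -0.3, 0.4]
width: 0.476
gripper_force: 0.0
```

Run:
```python
from h import *
plan((.3844,.2203,.12,91.5-0))
cv2.imwrite('pics/t12.png',arm.get_image('top')[:,:,::-1]);save('scene','s12.png')
h=cv2.cvtColor(cv2.imread('pics/t12.png'),cv2.COLOR_BGR2HSV)
m=((h[...,1]<60)&(h[...,2]>150)).astype(np.uint8);m[:240]=0;m[300:]=0;m[:,:195]=0;m[:,300:]=0
n,l,s,c=cv2.connectedComponentsWithStats(m)
for i in range(1,n):
    if s[i,4]<60: continue
    v,u=np.nonzero(l==i);q=np.array([w('top',(a,b),.04)[:2] for a,b in zip(u,v)]).astype(np.float32)
    r=cv2.minAreaRect(q);print(s[i],np.array(r[0]).round(4),np.array(r[1]).round(4),round(r[2],1))
for c in 'top','scene': print([(px(i['point']).round(),round(i['conf'],2)) for i in arm.look_for(c,'offcut0_mid')])
```

```text
at [0.4836 0.1568 0.1863] yaw 104.05 q7 1.43 t 40.4 w 0.476 gf 0.0 F [ 1.1 -0.3  0.4]
 shift [0.0809 0.0859 0.0659] rows 3 each [0.027  0.0286 0.022 ]
 twist tool 0.1395 rows 2 each 0.0697 q7 shift?
 twist tool -1.8605 rows 21 each -0.0886 q7 shift?
[(array([233., 285.]), 0.8), (array([307., 283.]), 0.61)]
[(array([302., 176.]), 0.92), (array([420., 220.]), 0.73), (array([442., 250.]), 0.65)]
```

move_arm([
  {"tx": 0.027,"ty": 0.0286,"tz": 0,"twist": 0},
  {"tx": 0.027,"ty": 0.0286,"tz": 0,"twist": 0},
  {"tx": 0.027,"ty": 0.0286,"tz": 0,"twist": 0},
  {"tx": 0,"ty": 0,"tz": 0,"twist": 0.0697},
  {"tx": 0,"ty": 0,"tz": 0.03,"twist": 0.0697},
  {"tx": 0,"ty": 0,"tz": 0.03,"twist": 0},
  {"tx": 0,"ty": 0,"tz": 0,"twist": 0},
  {"tx": 0,"ty": 0,"tz": 0,"twist": 0},
])

```text
clock: 41.35
position: [0.3821, 0.2269, 0.1255]
ee_rot: [0.057, -3.14, 0.001]
force: [-0.5, -0.2, -0.3]
width: 0.898
gripper_force: 0.0
```

Run:
```python
from h import *
plan((.3844,.2215,.015,91.5))
save('scene','s13.png',(350,180,470,280),5)
```

```text
at [0.3821 0.2269 0.1255] yaw 92.06 q7 0.98 t 41.4 w 0.898 gf 0.0 F [-0.5 -0.2 -0.3]
 shift [-0.0023 -0.0054  0.1105] rows 3 each [-0.0008 -0.0018  0.0368]
 twist tool 0.0063 rows 1 each 0.0063 q7 shift?
 twist tool -1.9937 rows 22 each -0.0906 q7 shift?
```

View pics/s13.png

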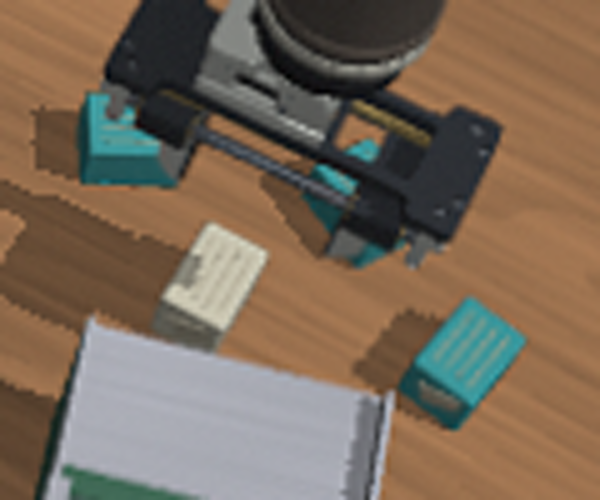

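The last pale offcut is at (213,275) in the crop, in its old place in front of the ledge, and the turquoise ones are clear of the fingers' path.

move_arm([
  {"tx": -0.0023,"ty": -0.0054,"tz": 0.03,"twist": 0.006},
  {"tx": 0,"ty": 0,"tz": 0.04,"twist": 0},
  {"tx": 0,"ty": 0,"tz": 0.028,"twist": 0},
  {"tx": 0,"ty": 0,"tz": 0.011,"twist": 0},
  {"tx": 0,"ty": 0,"tz": 0,"twist": 0},
])

```text
clock: 41.9
position: [0.3852, 0.221, 0.0162]
ee_rot: [0.039, -3.141, 0.001]
force: [-0.7, -1.0, -0.9]
width: 0.899
gripper_force: 0.0
```

move_arm([
  {"tx": 0,"ty": 0,"tz": 0,"twist": 0},
  {"tx": 0,"ty": 0,"tz": 0,"twist": 0},
  {"tx": 0,"ty": 0,"tz": 0,"twist": 0},
  {"tx": 0,"ty": 0,"tz": 0,"twist": 0},
  {"tx": 0,"ty": 0,"tz": 0,"twist": 0},
  {"tx": 0,"ty": 0,"tz": 0,"twist": 0},
  {"tx": 0,"ty": 0,"tz": -0.02,"twist": 0},
  {"tx": 0,"ty": 0,"tz": -0.04,"twist": 0},
  {"tx": 0,"ty": 0,"tz": -0.045,"twist": 0},
  {"tx": 0,"ty": 0,"tz": -0.045,"twist": 0},
  {"tx": 0,"ty": 0,"tz": -0.025,"twist": 0},
  {"tx": 0,"ty": 0,"tz": 0,"twist": 0},
], gripper=1)

```text
clock: 43.1
position: [0.3867, 0.2219, 0.1945]
ee_rot: [-0.038, 3.136, 0.006]
force: [0.8, 1.2, -2.1]
width: 0.432
gripper_force: 29.7
```

Run:
```python
from h import *
plan((*port(-.05),.19,104.5))
```

```text
at [0.3867 0.2219 0.1945] yaw 91.4 q7 0.98 t 43.1 w 0.432 gf 29.7 F [ 0.8  1.2 -2.1]
 shift [-0.147   0.044   0.0054] rows 4 each [-0.0367  0.011   0.0013]
 twist tool -0.1456 rows 2 each -0.0728 q7 shift?
 twist tool 1.8544 rows 21 each 0.0883 q7 shift?
```

move_arm([
  {"tx": -0.0367,"ty": 0.011,"tz": 0,"twist": 0},
  {"tx": -0.0367,"ty": 0.011,"tz": 0,"twist": 0},
  {"tx": -0.0367,"ty": 0.011,"tz": 0,"twist": 0},
  {"tx": -0.0367,"ty": 0.011,"tz": 0,"twist": 0},
  {"tx": 0,"ty": 0,"tz": 0,"twist": -0.0728},
  {"tx": 0,"ty": 0,"tz": 0,"twist": -0.0728},
  {"tx": 0,"ty": 0,"tz": 0,"twist": 0},
  {"tx": 0,"ty": 0,"tz": 0,"twist": 0},
])

```text
clock: 43.9
position: [0.5301, 0.268, 0.1899]
ee_rot: [0.391, -3.115, 0.001]
force: [-1.2, 0.1, -2.3]
width: 0.433
gripper_force: 29.7
```

Run:
```python
from h import *
plan((*port(-.05),.137,104.5))
```

```text
at [0.5301 0.268  0.1899] yaw 104.32 q7 1.29 t 43.9 w 0.433 gf 29.7 F [-1.2  0.1 -2.3]
 shift [-0.0029  0.0009  0.0529] rows 2 each [-0.0014  0.0004  0.0265]
 twist tool -0.002 rows 1 each -0.002 q7 shift?
 twist tool 1.998 rows 22 each 0.0908 q7 shift?
```

move_arm([
  {"tx": -0.003,"ty": 0,"tz": 0.025,"twist": 0},
  {"tx": 0,"ty": 0,"tz": 0.02,"twist": 0},
  {"tx": 0,"ty": 0,"tz": 0.008,"twist": 0},
  {"tx": 0,"ty": 0,"tz": 0,"twist": 0},
])

```text
clock: 44.3
position: [0.5331, 0.2689, 0.1375]
ee_rot: [0.394, -3.116, 0.001]
force: [0.1, 0.1, -1.5]
width: 0.432
gripper_force: 29.8
```

move_arm([
  {"tx": 0,"ty": 0,"tz": 0,"twist": 0},
  {"tx": 0,"ty": 0,"tz": 0,"twist": 0},
  {"tx": 0,"ty": 0,"tz": 0,"twist": 0},
  {"tx": 0,"ty": 0,"tz": -0.02,"twist": 0},
  {"tx": 0,"ty": 0,"tz": -0.03,"twist": 0},
  {"tx": 0.03,"ty": 0,"tz": 0,"twist": 0},
  {"tx": 0.03,"ty": 0,"tz": 0,"twist": 0},
  {"tx": 0,"ty": 0,"tz": 0,"twist": 0},
], gripper=-0.5)

```text
clock: 45.1
position: [0.4725, 0.2536, 0.1888]
ee_rot: [0.398, -3.115, -0.0]
force: [-0.1, -0.2, -0.6]
width: 0.751
gripper_force: 0.0
```

move_arm([
  {"tx": 0,"ty": 0,"tz": 0,"twist": 0},
  {"tx": 0,"ty": 0,"tz": 0,"twist": 0},
  {"tx": 0,"ty": 0,"tz": 0,"twist": 0},
  {"tx": 0,"ty": 0,"tz": 0,"twist": 0},
  {"tx": 0,"ty": 0,"tz": 0,"twist": 0},
  {"tx": 0,"ty": 0,"tz": 0,"twist": 0},
  {"tx": 0,"ty": 0,"tz": 0,"twist": 0},
  {"tx": 0,"ty": 0,"tz": 0,"twist": 0},
], gripper=1)

```text
clock: 45.9
position: [0.4756, 0.2541, 0.1882]
ee_rot: [0.397, -3.116, 0.0]
force: [-1.2, -0.0, 0.4]
width: 0.101
gripper_force: 0.0
```

move_arm([
  {"tx": 0,"ty": 0,"tz": 0.022,"twist": 0},
  {"tx": 0,"ty": 0,"tz": 0.021,"twist": 0},
  {"tx": 0,"ty": 0,"tz": 0,"twist": 0},
  {"tx": -0.01,"ty": 0,"tz": 0,"twist": 0},
  {"tx": -0.015,"ty": 0,"tz": 0,"twist": 0},
  {"tx": -0.015,"ty": 0,"tz": 0,"twist": 0},
  {"tx": -0.015,"ty": 0,"tz": 0,"twist": 0},
  {"tx": -0.015,"ty": 0,"tz": 0,"twist": 0},
  {"tx": -0.015,"ty": 0,"tz": 0,"twist": 0},
  {"tx": -0.008,"ty": 0,"tz": 0,"twist": 0},
  {"tx": 0,"ty": 0,"tz": 0,"twist": 0},
])

```text
clock: 47.0
position: [0.5674, 0.2778, 0.1461]
ee_rot: [-0.396, 3.114, 0.001]
force: [0.1, -0.1, -0.2]
width: 0.008
gripper_force: 0.0
```

move_arm([
  {"tx": 0.03,"ty": 0,"tz": 0,"twist": 0},
  {"tx": 0.04,"ty": 0,"tz": -0.02,"twist": 0},
  {"tx": 0.04,"ty": 0,"tz": -0.02,"twist": 0},
  {"tx": 0.01,"ty": -0.045,"tz": 0,"twist": 0},
  {"tx": 0.01,"ty": -0.045,"tz": 0,"twist": 0},
  {"tx": 0,"ty": -0.045,"tz": 0,"twist": 0},
  {"tx": 0,"ty": -0.045,"tz": 0,"twist": 0},
  {"tx": 0,"ty": -0.045,"tz": 0,"twist": 0},
  {"tx": 0,"ty": -0.02,"tz": 0,"twist": 0},
  {"tx": 0,"ty": 0,"tz": 0,"twist": 0},
])

```text
clock: 48.0
position: [0.5015, 0.004, 0.1858]
ee_rot: [-0.388, 3.117, -0.002]
force: [-0.2, 0.9, -0.3]
width: 0.001
gripper_force: 0.0
```

Run:
```python
from h import *
plan()
save('top','t14.png');save('scene','s14.png')
a=cv2.imread('pics/t14.png')[95:265,120:400];b=cv2.imread('pics/s14.png')[170:420,110:450]
cv2.imwrite('pics/c14.png',np.vstack([cv2.resize(a[:110],(800,314),interpolation=2),cv2.resize(b[50:170],(800,282),interpolation=2)]))
print(px(arm.look_for('top','offcut0_mid')[0]['point']),[(i['point'],i['conf']) for i in arm.place_of('top','tray_handle')])
```

```text
at [0.5015 0.004  0.1858] yaw 104.19 q7 1.76 t 48.0 w 0.001 gf 0.0 F [-0.2  0.9 -0.3]
[193.2   297.192] [([0.617, 0.4443], 0.66)]
```

View pics/c14.png

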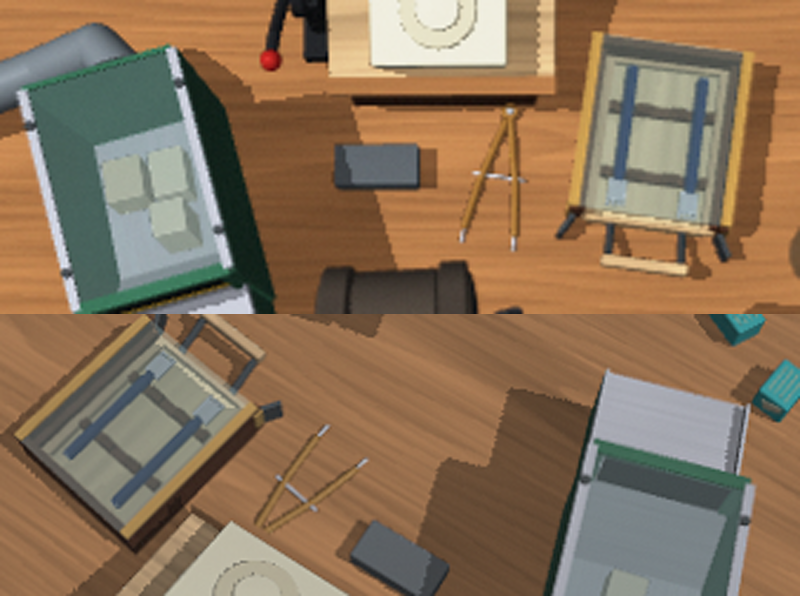

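All three offcuts lie in the waste box at (125,180), (170,170) and (175,222), and the ledge is clear. The claws are bedded, the tray is at the till mouth, and the bystanders have not moved. One numeric check of the tray depth follows.

Run:
```python
from h import *
t=np.radians(-8.2);u=np.array([np.cos(t),np.sin(t)]);v=np.array([-u[1],u[0]]);m=np.array([.696,-.2275])
g=lambda x,y:(120+x*.35-.3,95+y*.35-.3)
for n,a,z in [('r1',(608,107),.024),('r1r',(713,118),.024),('r2',(600,175),.024),('r2r',(706,187),.024),('mouthL',(576,208),.059),('mouthR',(728,229),.059),('backL',(598,33),.059),('backR',(748,53),.059),('handle',(645,264),.049),('tray endL',(582,217),.018),('tray endR',(718,234),.018)]:
    p=w('top',g(*a),z)[:2];print(n,p.round(4),((p-m)@u).round(4),((p-m)@v).round(4))
plan((*(m-.11*u),.14,-8.2),(*(m-.11*u),.03),(*(m-.07*u),.03))
```

```text
r1 [ 0.8352 -0.1854] 0.1318 0.0615
r1r [ 0.8213 -0.3083] 0.1355 -0.0621
r2 [ 0.7532 -0.1755] 0.0492 0.0596
r2r [ 0.7385 -0.2989] 0.0523 -0.0646
mouthL [ 0.7056 -0.1452] -0.0022 0.0829
mouthR [ 0.6812 -0.3166] -0.002 -0.0903
backL [ 0.9117 -0.1712] 0.2055 0.0865
backR [ 0.8866 -0.3428] 0.2051 -0.0869
handle [ 0.6428 -0.224 ] -0.0531 -0.0041
tray endL [ 0.7044 -0.1547] -0.0021 0.0733
tray endR [ 0.6839 -0.3131] 0.0003 -0.0865
at [0.5008 0.0093 0.1854] yaw 104.63 q7 1.76 t 48.2 w 0.01 gf 0.0 F [0.6 0.4 0.2]
 shift [-0.0276 -0.2358  0.0452] rows 6 each [-0.0046 -0.0393  0.0075]
 twist tool -0.7463 rows 9 each -0.0829 q7 shift?
 twist tool 1.2537 rows 14 each 0.0895 q7 shift?
 shift [ 0.0e+00 -1.0e-04  1.1e-01] rows 3 each [ 0.     -0.      0.0367]
 shift [-0.   -0.04 -0.  ] rows 1 each [-0.   -0.04 -0.  ]
```

move_arm([
  {"tx": 0.0174,"ty": -0.0394,"tz": 0,"twist": 0},
  {"tx": 0.0,"ty": -0.0394,"tz": 0,"twist": 0},
  {"tx": -0.01,"ty": -0.0394,"tz": 0,"twist": 0},
  {"tx": -0.01,"ty": -0.0394,"tz": 0,"twist": 0},
  {"tx": -0.01,"ty": -0.0394,"tz": 0,"twist": 0},
  {"tx": -0.015,"ty": -0.0394,"tz": 0,"twist": 0},
  {"tx": 0,"ty": 0,"tz": 0,"twist": 0.0845},
  {"tx": 0,"ty": 0,"tz": 0,"twist": 0.0845},
  {"tx": 0,"ty": 0,"tz": 0,"twist": 0.0845},
  {"tx": 0,"ty": 0,"tz": 0.045,"twist": 0},
  {"tx": 0,"ty": 0,"tz": 0,"twist": 0},
])

```text
clock: 49.3
position: [0.5846, -0.2107, 0.1357]
ee_rot: [-0.222, -3.126, -0.004]
force: [-1.4, 0.1, 0.1]
width: 0.002
gripper_force: 0.0
```

Run:
```python
from h import *
t=np.radians(-8.2);u=np.array([np.cos(t),np.sin(t)]);m=np.array([.696,-.2275])
plan((*(m-.1*u),.14,81.8),(*(m-.1*u),.032),(*(m-.066*u),.032))
```

```text
at [ 0.5846 -0.2107  0.1357] yaw 81.88 q7 1.87 t 49.3 w 0.002 gf 0.0 F [-1.4  0.1  0.1]
 shift [-0.0126 -0.0007 -0.0044] rows 1 each [-0.0126 -0.0007 -0.0044]
 twist tool 0.0009 rows 1 each 0.0009 q7 shift?
 twist tool -1.9991 rows 22 each -0.0909 q7 shift?
 shift [-0.0009 -0.0002  0.108 ] rows 3 each [-0.0003 -0.0001  0.036 ]
 shift [-0.034  -0.     -0.0003] rows 1 each [-0.034  -0.     -0.0003]
```

Currently 47 mm short of the push contact. I go down here, then forward gently.

move_arm([
  {"tx": 0,"ty": 0,"tz": 0.04,"twist": 0},
  {"tx": 0,"ty": 0,"tz": 0.04,"twist": 0},
  {"tx": 0,"ty": 0,"tz": 0.023,"twist": 0},
  {"tx": -0.02,"ty": 0,"tz": 0,"twist": 0},
  {"tx": -0.015,"ty": 0,"tz": 0,"twist": 0},
  {"tx": -0.005,"ty": 0,"tz": 0,"twist": 0},
  {"tx": -0.005,"ty": 0,"tz": 0,"twist": 0},
  {"tx": 0,"ty": 0,"tz": 0,"twist": 0},
])

```text
clock: 50.1
position: [0.6249, -0.2177, 0.0371]
ee_rot: [-0.224, -3.119, -0.007]
force: [-22.3, 6.6, 16.3]
width: 0.006
gripper_force: 12.1
```

move_arm([
  {"tx": -0.004,"ty": 0,"tz": 0,"twist": 0},
  {"tx": 0,"ty": 0,"tz": 0,"twist": 0},
  {"tx": 0,"ty": 0,"tz": 0,"twist": 0},
])

```text
clock: 50.4
position: [0.625, -0.2178, 0.037]
ee_rot: [-0.225, -3.113, -0.01]
force: [-36.7, 10.0, 27.0]
width: 0.003
gripper_force: 18.9
```

move_arm([
  {"tx": -0.004,"ty": 0,"tz": 0,"twist": 0},
  {"tx": 0,"ty": 0,"tz": 0,"twist": 0},
  {"tx": 0,"ty": 0,"tz": 0,"twist": 0},
])

```text
clock: 50.7
position: [0.625, -0.2178, 0.0368]
ee_rot: [-0.226, -3.106, -0.012]
force: [-48.9, 13.9, 39.4]
width: 0.005
gripper_force: 25.9
```

It did not move at 49 N, so it is hard on the stop. I withdraw and hand in.

move_arm([
  {"tx": 0.012,"ty": 0,"tz": 0,"twist": 0},
  {"tx": 0.03,"ty": 0,"tz": 0,"twist": 0},
  {"tx": 0,"ty": 0,"tz": -0.04,"twist": 0},
  {"tx": 0,"ty": 0,"tz": -0.045,"twist": 0},
  {"tx": 0,"ty": 0,"tz": -0.045,"twist": 0},
  {"tx": 0.03,"ty": 0,"tz": -0.03,"twist": 0},
  {"tx": 0,"ty": 0,"tz": 0,"twist": 0},
  {"tx": 0,"ty": 0,"tz": 0,"twist": 0},
  {"tx": 0,"ty": 0,"tz": 0,"twist": 0},
])

```text
clock: 51.6
position: [0.5685, -0.2105, 0.1969]
ee_rot: [-0.225, -3.133, -0.001]
force: [0.2, 0.7, -0.1]
width: 0.001
gripper_force: 0.0
```

Run:
```python
from h import *
cv2.imwrite('pics/t15.png',arm.get_image('top')[:,:,::-1])
a=cv2.imread('pics/t14.png').astype(int);b=cv2.imread('pics/t15.png').astype(int)
print('box diff',abs(a-b)[100:230,125:210].mean())
print(arm.sign_off())
```

```text
box diff 2.710075414781297
the job is handed in; nothing more can be done
None
```

The job is handed in at about 52 s (no verdict came back): both claw tools are bedded in the tray, the tray is against the till's back stop (no movement at 49 N), all three offcuts are in the waste box with nothing left on the ledge, and the mallet, dividers and rubbing block were left alone; I did not measure the flap angle.

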